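Uncap the board inspection camera and open its iris ring to the stop

TASK

Get the board inspection camera ready: lift the red dust cap off its lens and put it in the plywood dish, then grip the slim blue iris ring lightly, turn it counter-clockwise (seen from above) until it is fully open, snug it against its stop with about 0.25 N m (never over 0.4 N m) for a moment, and let go. The gripper must not touch the grey rings above and below the blue one, and must not squeeze the blue ring hard; leave the other things on the bench alone.

Things in the scene. Friction and masses are not known exactly. Their poses are not given: they have to be found in the camera images.
- camera: Inspection camera fixed to the bench, lens axis vertical, looking up. Black housing 110 x 110 x 50 mm; origin at the centre of its underside on the bench, on the lens axis; z up. On it: an aluminium clamp collar (radius 34, top 60 mm over the bench), the dark barrel (72), the lower grey ring (72 to 90), the blue iris ring (90 to 102), the upper grey ring (102 to 118), the cap on top.
- barrel (a joint): Twist of the whole lens barrel (both grey rings and the blue ring's bearing) in its springy clamp, rad, counter-clockwise positive seen from above; 0 at rest. It gives 0.067 rad per N m of torque about the lens axis (15 N m/rad) and springs back when let go, so it shows the torque on the lens: 0.17 N m is 0.0113 rad, 0.4 N m is 0.0267 rad.
- lower_ring (a point): Centre of the top face of the fixed light grey ring below the blue one (geom barrel_c1), radius 28 mm, 18 mm tall, wider than the blue ring by 3 mm all round; this face is where the blue ring begins. Orange dot at its rim. Not to be touched.
- iris (a joint): Angle of the blue iris ring relative to the barrel, rad; grows counter-clockwise seen from above; 0 closed, 1.4 fully open at a hard stop. Starts between 0.1 and 0.7. The ring drags with about 0.09 N m and stays where it is left.
- iris_center (a point): Centre of the blue iris ring, on the lens axis, halfway up the ring. The ring is round, ribbed plastic, radius 25 mm, 12 mm tall (6 mm above and 6 mm below this point), directly between the two grey rings. Its bearing does not yield sideways; it takes up to 45 N of total contact force from the fingers (both fingers' forces added). Gripped by two fingertips with 11 N each it carries roughly 0.35 N m before it slips in the fingers.
- iris_mark (a point): White index mark on the top edge of the blue ring, 22 mm from the lens axis, turns with the ring.
- upper_ring (a point): Centre of the top face of the fixed grey front ring above the blue one (geom barrel_c2), radius 20 mm (5 mm less than the blue ring), 16 mm tall, with the lens in it. Not to be touched.
- cap: Loose red dust cap, about 30 g, sitting like a lid over the upper grey ring: skirt outer radius 23.5 mm, reaching 5 mm down around the ring with 1.5 mm play, top plate 4 mm thick, and a round knob on top (radius 9 mm, 16 mm tall, from 9 to 25 mm over the origin). Origin at the centre of the skirt's underside; z up. It lifts straight off.
- cap_knob (a point): On the cap's axis at the height to grip the knob, 18 mm over the cap's origin.
- dish: Square plywood dish fixed to the bench, 110 x 110 mm outside, 28 mm tall, walls and floor 5 mm; origin at the centre of its underside. It and the iron stand swap sides from run to run.
- iron_stand: Black soldering-iron stand fixed to the bench, 110 x 75 mm, about 70 mm tall, with a yellow sponge; bystander. Origin under its centre.
- spool: Loose red solder spool standing upright, radius 28, 36 mm tall; bystander. Origin under its centre.
- board: Loose copper circuit board lying flat, 70 x 100 x 6 mm; bystander. Origin under its centre.
- driver: Loose screwdriver with blue handle lying on the bench between robot and camera, 200 mm long, handle 26 mm thick; bystander. Origin under its middle, x towards the tip.
There are look-alikes about, which are no part of the job. What is shaped like the camera but purple or turquoise is not meant.

How it is judged (in metres and radians):
On the way, in this order (a step that is already met when the one before it is completed fails the run):
1. the dust cap lies in the dish, let go (x of cap in the frame of dish between -0.05 and 0.05 m and y of cap in the frame of dish between -0.05 and 0.05 m and z of cap in the frame of dish below 0.035 m and contact force between the fingers and cap below 0.2 N), for 0.2 s.
2. the blue ring is fully open, within 0.025 rad of its stop, and snugged against it with at least 0.17 N m (barrel twist above 0.0113 rad) (value of joint iris above 1.375 rad and value of joint barrel above 0.0113 rad), for 0.2 s.
At the end, for the whole second after the job is handed in: The blue iris ring stands within 0.025 rad of its open stop (joint iris above 1.375), the barrel has sprung back to within 0.008 rad of 0, and the cap rests in the dish (value of joint iris above 1.375 rad and value of joint barrel between -0.008 and 0.008 rad and x of cap in the frame of dish between -0.05 and 0.05 m and y of cap in the frame of dish between -0.05 and 0.05 m and z of cap in the frame of dish below 0.035 m and linear speed of cap below 0.02 m/s); the robot touches nothing.
It fails at once if a grey ring touched by the robot (more than 0.5 N) (contact force between any of the fingers, the arm and barrel_c1 above 0.5 N or contact force between any of the fingers, the arm and barrel_c2 above 0.5 N).
It fails at once if the lens twisted with more than 0.4 N m (barrel beyond 0.0267 rad) (value of joint barrel above 0.0267 rad or value of joint barrel below -0.0267 rad).
It fails at once if the blue ring loaded with more than 45 N by the fingers (contact force between the fingers and iris above 45 N).
It fails at once if a bystander moved by more than 10 mm (distance of any of spool, board, driver from where it was at the start of the episode above 0.01 m).
It also fails if it takes over 69 s, if anything falls off the work surface, if the arm or the gripper's body presses on something with over 40 N, if the wrist force passes 120 N, or if a joint passes its speed limit or range.

ROBOT

A 6-joint arm with a two-finger parallel gripper is mounted at the origin on the work surface. World frame = base frame: x ahead of the robot, y to its left, z up, the work surface at z = 0. Lengths are in m, angles in degrees, forces in N, time in s.
With the tool pointing down it reaches from about 0.25 to 0.725 m from the base axis. Payload 9.7 kg.
Tool frame: the origin (TCP) lies on the front face of the gripper's body, between the roots of the fingers; the fingertips stand 73 mm ahead of it and the grasp point (between the pads) lies 54 mm ahead of it; y points along the fingers, z is the direction in which the jaws open and shut, and the axes are right-handed (so a half turn about y gives the same grasp; the last joint's range is limited). The gripper opens to 85 mm and grips with 20 to 120 N. Pads are 22 mm wide; open, the fingers measure 114 mm over their backs; the gripper's body (76 mm by 85 mm) begins 54 mm behind the grasp point. The pads swing forward as they close: fully open they stand 13 mm farther back than shut.
Start: joints at [67.609, 4.979, 10.078, 95.1, 0, 90], TCP at [0.21, 0.509, 0.304] pointing down, gripper open.
Joint ranges: [-179.16, 179.16], [-48.56, 103.87], [-65.8, 70.77], [-126.05, 130.52], [-82.76, 87.17], [-180, 180]. Speed limits (degrees/s): [127.2, 127.2, 147.25, 180, 180, 180].

INTERFACE

Orientations are given as [roll, pitch, yaw] about the fixed x, y, z axes, in that order (R = Rz(yaw) Ry(pitch) Rx(roll)).
In Python, from cell import * gives the robot as it stands. The module is installed in compiled form; this text tells all that it offers.
- The arm moves only by the tool servo_tool, never from a script. Its argument "targets" is a list of rows, each an object of numbers: "tx", "ty", "tz": the shift along the tool's x, y, z in mm; "spin": the turn about the tool's y in degrees. A call has 1 to 8 rows; each row shifts and turns the pose as measured when the row begins, along the tool's axes as they then stand; what a row does not reach is not made up. A row lasts 1/12 s, in which the tool goes at most 41.7 mm and 7.16 degrees, less where a joint would pass 70% of its speed; a pose out of reach is approached as far as the arm can. A call with a gripper value outside its range is refused whole. "gripper" is the gripper command: -1 is shut, 1 is fully open, values between are in proportion, set as the call begins (left out, the last holds). The fingers move at their own pace and stop on an object; "force" is the grip in N (left out, the last holds). Time passes only in rows, so rows that do not move let the fingers close. It gives the time, the measured TCP pose, the force and the opening at its end, in the units of the state.
- sense(): the state, without advancing time (a new reading comes with each control period).
- snapshot(name): name is "scene" or "top" or "wrist"; returns a dict with "pixels" (420x560x3 uint8, blue, green, red), "intrinsics" (3x3 intrinsics, pixels), "k1" (the pictures are not rectified: a ray, as slopes to the right and down, at radius r is drawn at 1 + k1 r^2 times it, then the intrinsics apply), "R" (3x3) and "t" (3): a world point X has camera coordinates R X + t. Camera axes: x right, y down, z forward; pixel columns grow to the right and rows downward; lengths in m; the calibration is good to about 2 mm. A picture is of the moment at which its call begins. There is no depth.
- job_done(): hands the job in, once; it reports no verdict.
The state is a dict: "time_s": time; "joint_positions": joint angles; "dq": joint speeds; "tau": joint torques, N m; "tcp_pos": TCP position; "eef_rot": TCP orientation; "wrist_force": force on the tool from outside, world axes, zero at the start; "moment": the same for the moment, N m; "width": opening from 0.0 (shut) to 1.0 (fully open).
Only numpy, scipy, OpenCV 4.12 (cv2) and the standard library are available. Lean on these libraries where they do the work, as an engineer would, in place of code of your own. Each camera call takes 0.05 s, during which the arm holds its last target.

## Working session

There is one attempt and no reset: what is moved stays moved. The work goes in short steps, Python scripts to look and compute and a tool call to move; the robot and the scene stay as the last step left them, time stands still between calls to the robot, and variables do not carry over. Pictures are saved under pics/ and viewed, and the job is handed in when it is done.

Besides the shell and the picture viewer there is one more tool, called after "Request:" by a JSON object that holds its "api" and its "payload", one argument or row to a line. servo_tool: Moves the arm, as the interface text tells. Its arguments: {"type":"object","properties":{"targets":{"type":"array","items":{"type":"object","properties":{"tx":{"type":"number"},"ty":{"type":"number"},"tz":{"type":"number"},"spin":{"type":"number"}}}},"gripper":{"type":"number"},"force":{"type":"number"}},"required":["targets"]}

```bash
mkdir -p pics; ls; cat > h.py <<'E'
import numpy as np, cv2
from cell import *
def und(s,uv):
    K=np.array(s["intrinsics"]);p=np.linalg.inv(K)@np.array([uv[0],uv[1],1.]);d=p[:2]
    rd=np.hypot(*d);r=rd
    for _ in range(30): r=rd/(1+s["k1"]*r*r)
    return d*(r/rd if rd>0 else 1)
def ray(s,uv):
    d=und(s,uv);R=np.array(s["R"]);t=np.array(s["t"])
    return -R.T@t, R.T@np.array([d[0],d[1],1.])
def atz(s,uv,z):
    c,d=ray(s,uv);return c+d*(z-c[2])/d[2]
def proj(s,X):
    R=np.array(s["R"]);t=np.array(s["t"]);c=R@np.array(X)+t;d=c[:2]/c[2];d=d*(1+s["k1"]*(d@d))
    K=np.array(s["intrinsics"]);return (K@np.array([d[0],d[1],1.]))[:2]
def tri(obs):
    A=np.zeros((3,3));b=np.zeros(3)
    for s,uv in obs:
        c,d=ray(s,uv);d/=np.linalg.norm(d);P=np.eye(3)-np.outer(d,d);A+=P;b+=P@c
    return np.linalg.solve(A,b)
def snap(n,f):
    s=snapshot(n);cv2.imwrite("pics/"+f,s["pixels"]);return s
E
python3 - <<'E'
from h import *
print(sense())
for n in("scene","top","wrist"):
    s=snap(n,n+"0.png");R=np.array(s["R"]);print(n,-R.T@np.array(s["t"]),s["k1"])
E
```

```text
pics
{'time_s': 0.0, 'joint_positions': array([6.76090273e+01, 5.00867138e+00, 1.00342579e+01, 9.50991252e+01,
       4.61350461e-04, 9.00012736e+01]), 'dq': array([ 0.04707398,  0.02283372, -0.05930429, -0.05385797, -0.04009754,
        0.07279248]), 'tau': array([-2.67213136e-04, -5.20381594e+01,  4.64805651e+01,  1.62712787e-02,
        2.34259852e-05,  2.14556428e-05]), 'tcp_pos': array([0.20945475, 0.50840715, 0.30320455]), 'eef_rot': array([-9.00735387e+01,  4.59715462e-04, -2.23922468e+01]), 'wrist_force': array([ 0.04532123, -0.07511432, -0.12982787]), 'moment': array([-0.0516929 , -0.04175974, -0.01436824]), 'width': 1.0006962026873332}
scene [0.99395114 0.59785103 0.85723111] -0.07531673469272224
top [ 0.36887761 -0.01697432  1.00452878] -0.13912951909815924
wrist [0.14120054 0.53544555 0.37399206] -0.05091207444713159
```

View pics/scene0.png

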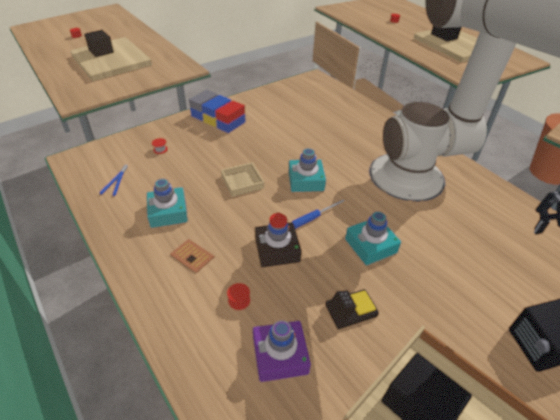

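View pics/top0.png

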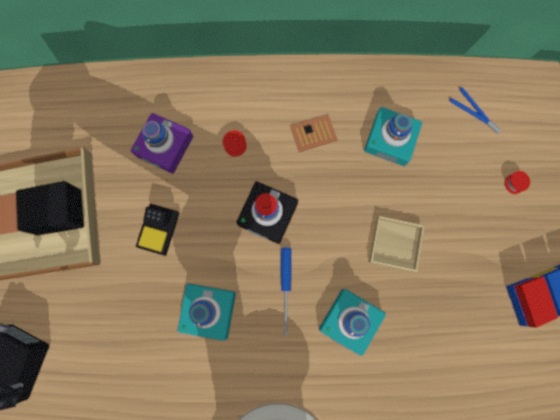

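View pics/wrist0.png

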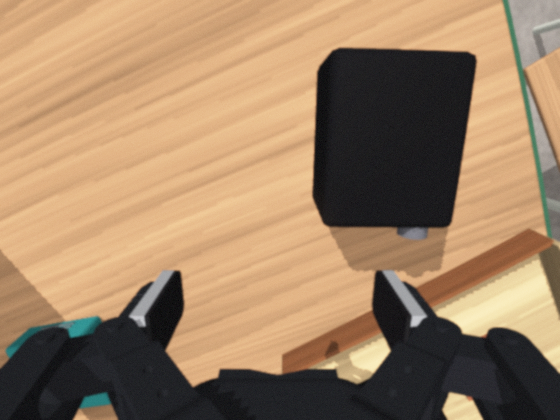

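The black camera with the red cap is at about (278,240) in scene and (267,210) in top. The dish is at (397,243) in top. I'll enlarge both to measure them.

```bash
python3 - <<'E'
from h import *
s=cv2.imread("pics/scene0.png");t=cv2.imread("pics/top0.png")
cv2.imwrite("pics/c1.png",np.hstack([cv2.resize(s[200:275,240:315],(400,400),interpolation=2),cv2.resize(t[170:250,228:308],(400,400),interpolation=2)]))
S=snapshot("scene");T=snapshot("top")
def red(im,box):
    x0,y0,x1,y1=box;h=cv2.cvtColor(im,cv2.COLOR_BGR2HSV)[y0:y1,x0:x1]
    m=((h[...,0]<8)|(h[...,0]>172))&(h[...,1]>150)&(h[...,2]>60)
    y,x=np.nonzero(m);return x.mean()+x0,y.mean()+y0,len(x),x.min()+x0,x.max()+x0,y.min()+y0,y.max()+y0
a=red(s,(255,205,300,245));b=red(t,(240,185,290,230));print(a,b)
print(tri([(S,a[:2]),(T,b[:2])]))
for z in(.12,.13,.138): print(z,atz(S,a[:2],z),atz(T,b[:2],z))
# housing top corners & dish
for uv in[(377,217),(424,222),(418,272),(371,263)]: print("dish",atz(T,uv,.028))
E
```

```text
(np.float64(277.9319371727749), np.float64(219.82198952879583), 191, np.int64(270), np.int64(286), np.int64(213), np.int64(226)) (np.float64(265.3804347826087), np.float64(203.6875), 368, np.int64(255), np.int64(276), np.int64(193), np.int64(214))
[0.55331519 0.01653264 0.11924179]
0.12 [0.5535728  0.01737168 0.12      ] [0.55338246 0.01629292 0.12      ]
0.13 [0.55954621 0.02524546 0.13      ] [0.55129655 0.01591682 0.13      ]
0.138 [0.56432494 0.03154448 0.138     ] [0.54962782 0.01561594 0.138     ]
dish [ 0.53736279 -0.23806504  0.028     ]
dish [ 0.52381642 -0.34873169  0.028     ]
dish [ 0.40847176 -0.32682525  0.028     ]
dish [ 0.43152638 -0.21886376  0.028     ]
```

View pics/c1.png

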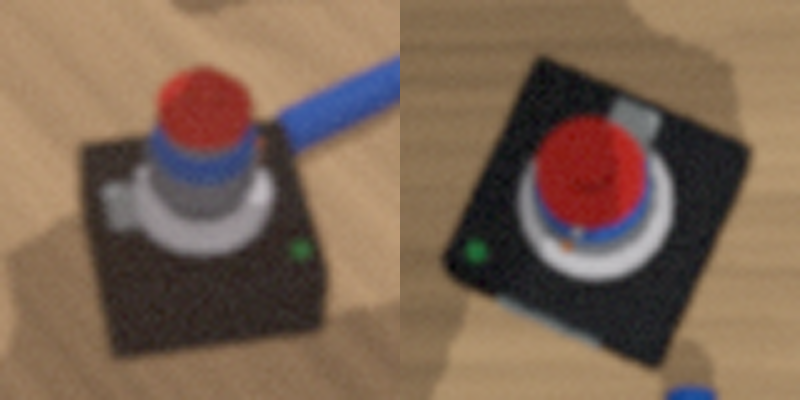

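Lens axis is at about (0.5525, 0.0165) and dish centre at about (0.475, -0.283). Both are in reach and the cap's height fits. Next I move over the camera.

Request:
{"api": "servo_tool", "payload": {
  "targets": [
    {"tx":34,"tz":-21.8},
    {"tx":34,"tz":-21.8},
    {"tx":34,"tz":-21.8},
    {"tx":34,"tz":-21.8},
    {"tx":34,"tz":-21.8},
    {"tx":34,"tz":-21.8},
    {"tx":34,"tz":-21.8},
    {"tx":34,"tz":-21.8}
  ],
  "gripper": 0.2,
  "force": 20
}}

```text
$.targets[0]: bad value
```

```bash
cat >> h.py <<'E'
def rot(st):
    from scipy.spatial.transform import Rotation as Ro
    return Ro.from_euler('xyz',st["eef_rot"],degrees=True).as_matrix()
def to(x,y,z):
    st=sense();d=rot(st).T@(np.array([x,y,z])-st["tcp_pos"])*1000
    print("t",round(st["time_s"],2),"tcp",st["tcp_pos"].round(4),"rot",st["eef_rot"].round(2),"w",round(st["width"],3),"F",st["wrist_force"].round(2),"M",st["moment"].round(3),"q",st["joint_positions"].round(1));print("need tx,ty,tz",d.round(1),"mm")
E
python3 -c "
from h import *
to(.5525,.0165,.30)"
```

```text
t 0.25 tcp [0.2095 0.5085 0.3036] rot [-90.03   0.   -22.39] w 0.999 F [0.2 0.7 0.9] M [ 0.014 -0.012  0.045] q [67.6  5.  10.1 95.1  0.  90. ]
need tx,ty,tz [ 504.6    3.8 -324.2] mm
```

Request:
{"api": "servo_tool", "payload": {
  "targets": [
    {"tx":34,"ty":0,"tz":-22,"spin":0},
    {"tx":34,"ty":0,"tz":-22,"spin":0},
    {"tx":34,"ty":0,"tz":-22,"spin":0},
    {"tx":34,"ty":0,"tz":-22,"spin":0},
    {"tx":34,"ty":0,"tz":-22,"spin":0},
    {"tx":34,"ty":0,"tz":-22,"spin":0},
    {"tx":34,"ty":0,"tz":-22,"spin":0},
    {"tx":34,"ty":0,"tz":-22,"spin":0}
  ],
  "gripper": 0.2,
  "force": 20
}}

```text
time_s: 0.92
tcp_pos: [0.3957, 0.2387, 0.3007]
eef_rot: [-90.1, 0.1, -21.6]
wrist_force: [0.7, 1.4, -0.3]
width: 0.6
```

```bash
python3 -c "
from h import *
to(.5525,.0165,.30)"
```

```text
t 0.92 tcp [0.3957 0.2387 0.3007] rot [-9.013e+01  6.000e-02 -2.163e+01] w 0.6 F [ 0.74  1.43 -0.31] M [0.062 0.002 0.046] q [31.1 -6.9 -2.  95.  -0.  52.7]
need tx,ty,tz [ 227.7    0.8 -148.8] mm
```

Request:
{"api": "servo_tool", "payload": {
  "targets": [
    {"tx":34,"ty":0,"tz":-22,"spin":0},
    {"tx":34,"ty":0,"tz":-22,"spin":0},
    {"tx":34,"ty":0,"tz":-22,"spin":0},
    {"tx":34,"ty":0,"tz":-22,"spin":0},
    {"tx":34,"ty":0,"tz":-22,"spin":0},
    {"tx":32,"ty":0,"tz":-22,"spin":0},
    {"tx":10,"ty":0,"tz":-7,"spin":0},
    {"tx":0,"ty":0,"tz":0,"spin":0}
  ]
}}

```text
time_s: 1.58
tcp_pos: [0.5464, 0.016, 0.3001]
eef_rot: [-90.1, -0.0, -22.0]
wrist_force: [0.0, -0.2, -0.9]
width: 0.599
```

```bash
python3 -c "
from h import *
to(.5525,.0165,.27)
s=snap('wrist','w1.png')
for n,p in dict(cap=(.5525,.0165,.138),c=(.5525,.0165,.05)).items(): print(n,proj(s,p))
print(np.array(s['R'])[2])
"
```

```text
t 1.58 tcp [0.5464 0.016  0.3001] rot [-9.010e+01 -4.000e-02 -2.202e+01] w 0.599 F [ 0.04 -0.23 -0.86] M [0.046 0.011 0.011] q [ 1.7  4.4  9.1 94.6 -0.1 23.7]
need tx,ty,tz [ 5.5 30.1  2.8] mm
cap [283.11243125 224.49539981]
c [281.89121092 196.53862346]
[ 0.26890506 -0.11102861 -0.9567459 ]
```

View pics/w1.png

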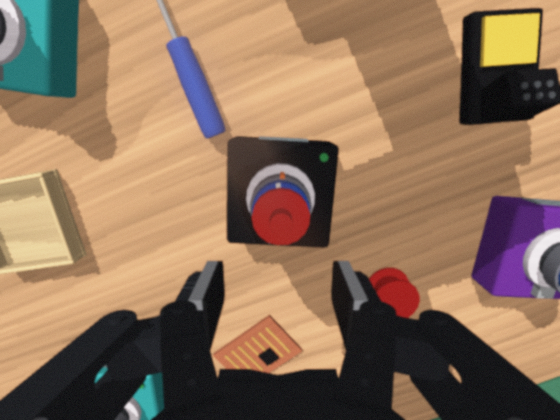

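Wrist view: the camera housing spans (228-338, 137-246), the cap centre is near (281,216), and the white index mark is at about (278,186). I'll fit the cap silhouette in all three views.

```bash
cat >> h.py <<'E'
def hull(s,x,y,circs):
    P=[]
    for r,z in circs:
        for a in np.linspace(0,2*np.pi,48,endpoint=False): P.append(proj(s,(x+r*np.cos(a),y+r*np.sin(a),z)))
    return cv2.convexHull(np.float32(P))
def cen(c):
    m=cv2.moments(c);return np.array([m['m10'],m['m01']])/m['m00'],m['m00']
CAP=[(.0235,.113),(.0235,.122),(.009,.138)]
def redblob(im,uv,rad=40):
    h=cv2.cvtColor(im,cv2.COLOR_BGR2HSV)
    m=(((h[...,0]<8)|(h[...,0]>172))&(h[...,1]>150)&(h[...,2]>50)).astype(np.uint8)
    n,l,st,c=cv2.connectedComponentsWithStats(m)
    k=min(range(1,n),key=lambda i:np.hypot(*(c[i]-uv))+(1e3 if st[i,4]<80 else 0))
    ct=max(cv2.findContours((l==k).astype(np.uint8),0,1)[0],key=cv2.contourArea)
    return c[k],st[k,4]
def fitcap(s,x,y,dz=0):
    from scipy.optimize import fsolve
    C=[(r,z+dz) for r,z in CAP]
    b,A=redblob(s["pixels"],cen(hull(s,x,y,C))[0])
    f=lambda p:cen(hull(s,p[0],p[1],C))[0]-b
    p=fsolve(f,(x,y));return p,b,A,cen(hull(s,p[0],p[1],C))[1]
E
python3 -c "
from h import *
for n in('wrist','scene','top'):
    print(n,fitcap(snapshot(n),.5525,.0165))
to(.5525,.0165,.27)
"
```

```text
wrist (array([0.55241298, 0.0146043 ]), array([279.85234643, 218.0293781 ]), np.int32(2621), 2685.2900339813204)
scene (array([0.55226592, 0.01535093]), array([277.86096257, 219.85561497]), np.int32(187), 237.9964908482507)
top (array([ 0.59678504, -0.54298311]), array([517.66502463, 181.56157635]), np.int32(406), 355.3926585975569)
t 1.78 tcp [0.5448 0.0195 0.3008] rot [-9.006e+01 -5.000e-02 -2.178e+01] w 0.599 F [ 0.   -0.05  0.25] M [-0.005  0.042  0.035] q [ 2.1  4.2  8.9 94.7 -0.1 23.9]
need tx,ty,tz [ 8.2 30.8  0.1] mm
```

Request:
{"api": "servo_tool", "payload": {
  "targets": [
    {"tx":3,"ty":30,"tz":-0.5,"spin":0},
    {"tx":3,"ty":30,"tz":-0.5,"spin":0},
    {"tx":3,"ty":20,"tz":-0.5,"spin":0},
    {"tx":0,"ty":0,"tz":0,"spin":0},
    {"tx":0,"ty":0,"tz":0,"spin":0}
  ]
}}

```text
time_s: 2.2
tcp_pos: [0.5505, 0.022, 0.222]
eef_rot: [-89.9, -0.3, -21.2]
wrist_force: [0.1, 0.0, 1.3]
width: 0.601
```

```bash
python3 -c "
from h import *
s=snap('wrist','w2.png');print(fitcap(s,.5525,.015)[:3])
print(fitcap(snapshot('scene'),.5525,.015)[:3])
to(.5525,.015,.198)"
```

```text
(array([0.55223405, 0.01461713]), array([268.44024535, 252.81717452]), np.int32(5054))
(array([0.55748364, 0.01661703]), array([276.48837209, 220.98449612]), np.int32(129))
t 2.3 tcp [0.551  0.0217 0.2229] rot [-89.85  -0.41 -21.23] w 0.602 F [ 0.3  -0.75 -0.28] M [ 0.08  -0.002 -0.009] q [ 2.3  3.9 -0.  85.6 -0.  23.5]
need tx,ty,tz [ 3.6 24.9 -5.7] mm
```

View pics/w2.png

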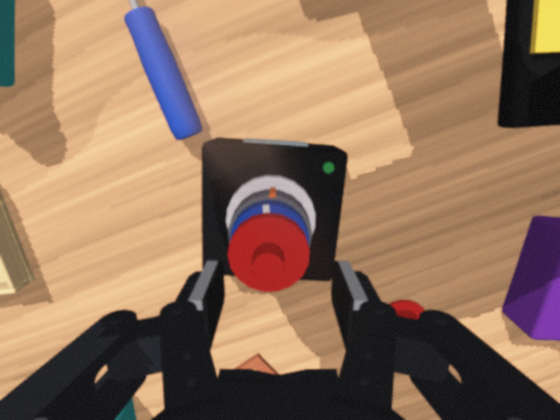

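Request:
{"api": "servo_tool", "payload": {
  "targets": [
    {"tx":1.8,"ty":0,"tz":-3,"spin":0},
    {"tx":1.8,"ty":0,"tz":-3,"spin":0},
    {"tx":0,"ty":0,"tz":0,"spin":0},
    {"tx":0,"ty":0,"tz":0,"spin":0}
  ]
}}

```text
time_s: 2.63
tcp_pos: [0.5533, 0.0151, 0.228]
eef_rot: [-89.7, -0.8, -21.1]
wrist_force: [0.1, -0.6, 0.5]
width: 0.599
```

```bash
python3 -c "
from h import *
to(.5523,.0148,.198)"
```

```text
t 2.63 tcp [0.5533 0.0151 0.228 ] rot [-89.7   -0.75 -21.15] w 0.599 F [ 0.06 -0.57  0.45] M [ 0.038 -0.011 -0.053] q [ 1.6  3.9  0.5 85.8 -0.  22.7]
need tx,ty,tz [-1.2 30.  -0.8] mm
```

Request:
{"api": "servo_tool", "payload": {
  "targets": [
    {"tx":-0.5,"ty":12,"tz":-0.4,"spin":0},
    {"tx":-0.5,"ty":12,"tz":-0.4,"spin":0}
  ]
}}

```text
time_s: 2.8
tcp_pos: [0.5537, 0.0145, 0.206]
eef_rot: [-89.6, -1.1, -21.2]
wrist_force: [-0.2, -0.0, -0.7]
width: 0.6
```

```bash
python3 -c "
from h import *
to(.5523,.0148,.198)"
```

```text
t 2.8 tcp [0.5537 0.0145 0.206 ] rot [-89.57  -1.05 -21.18] w 0.6 F [-0.16 -0.03 -0.67] M [-0.022  0.02  -0.037] q [ 1.5  3.7 -2.1 83.1 -0.  22.7]
need tx,ty,tz [-1.6  8.  -0.2] mm
```

Request:
{"api": "servo_tool", "payload": {
  "targets": [
    {"tx":-1.5,"ty":7,"tz":0,"spin":0},
    {"tx":-1,"ty":0,"tz":0,"spin":0}
  ]
}}

```text
time_s: 2.97
tcp_pos: [0.5504, 0.0152, 0.1945]
eef_rot: [-89.7, -0.8, -21.2]
wrist_force: [0.5, -0.1, -0.6]
width: 0.599
```

```bash
python3 -c "
from h import *
s=snap('wrist','w3.png');snap('scene','s3.png')
to(.5515,.0148,.198)"
```

```text
t 3.07 tcp [0.5506 0.0152 0.196 ] rot [-89.64  -0.9  -21.2 ] w 0.604 F [-0.53  0.76  0.89] M [-0.012  0.018 -0.033] q [ 1.6  3.5 -3.5 82.1 -0.  22.8]
need tx,ty,tz [ 1.  -2.  -0.1] mm
```

View pics/w3.png

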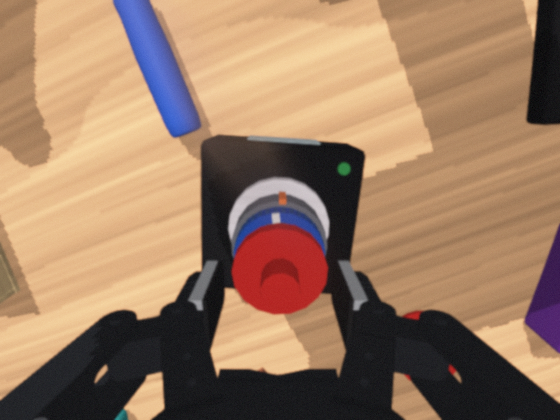

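View pics/s3.png

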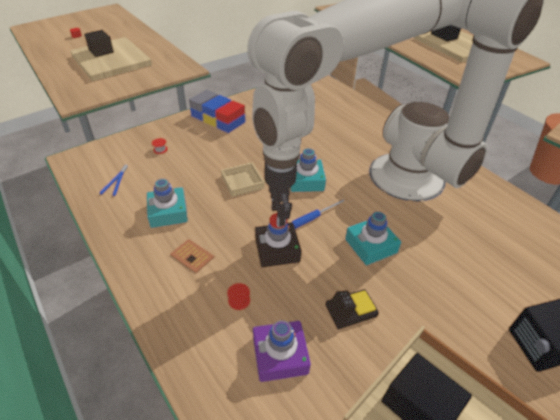

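Fingertips straddle the knob symmetrically: (210,265) and (345,265), with the knob at (280,275). I'll raise 2 mm and close.

Request:
{"api": "servo_tool", "payload": {
  "targets": [
    {"tx":0,"ty":-2,"tz":0,"spin":0},
    {"tx":0,"ty":0,"tz":0,"spin":0},
    {"tx":0,"ty":0,"tz":0,"spin":0},
    {"tx":0,"ty":0,"tz":0,"spin":0},
    {"tx":0,"ty":0,"tz":0,"spin":0}
  ],
  "gripper": -1,
  "force": 25
}}

```text
time_s: 3.48
tcp_pos: [0.551, 0.0154, 0.1995]
eef_rot: [-89.6, -1.0, -21.2]
wrist_force: [-0.6, 0.8, -0.3]
width: 0.196
```

```bash
python3 -c "
from h import *
s=snap('wrist','w4.png')
to(.5515,.0148,.198)"
```

```text
t 3.53 tcp [0.551  0.0154 0.1995] rot [-89.6   -0.99 -21.18] w 0.191 F [ 0.14 -0.18 -0.16] M [0.021 0.005 0.018] q [ 1.6  3.4 -3.1 82.4 -0.  22.8]
need tx,ty,tz [ 0.7  1.5 -0.4] mm
```

View pics/w4.png

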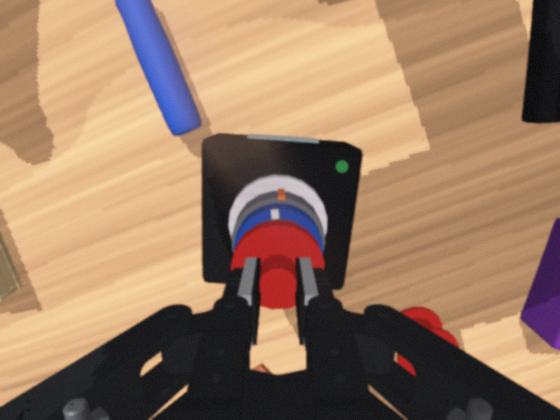

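Request:
{"api": "servo_tool", "payload": {
  "targets": [
    {"tx":0,"ty":0,"tz":0,"spin":0},
    {"tx":0,"ty":-10,"tz":0,"spin":0},
    {"tx":0,"ty":-20,"tz":0,"spin":0},
    {"tx":0,"ty":-20,"tz":0,"spin":0}
  ]
}}

```text
time_s: 3.87
tcp_pos: [0.5485, 0.0153, 0.2476]
eef_rot: [-89.8, -0.6, -21.2]
wrist_force: [0.5, -0.5, 0.0]
width: 0.192
```

```bash
python3 -c "
from h import *
s=snap('wrist','w5.png')
to(.475,-.283,.26)"
```

```text
t 3.92 tcp [0.5493 0.0154 0.2522] rot [-89.64  -0.89 -21.18] w 0.189 F [-0.51 -0.12  3.17] M [-0.016  0.082  0.017] q [ 1.6  3.3  2.6 88.3 -0.  22.8]
need tx,ty,tz [  38.6   -9.1 -305. ] mm
```

View pics/w5.png

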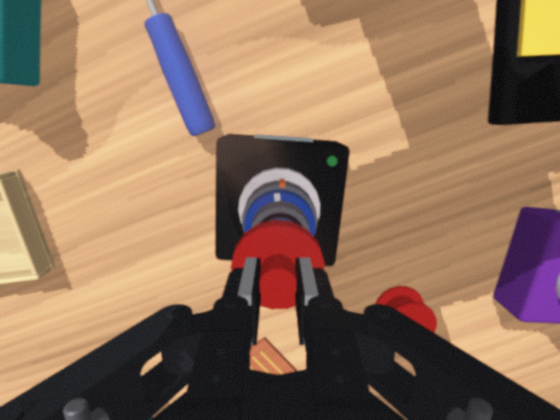

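The cap came off with the gripper and the lens is visible at (280,215). I'll carry it to the dish.

Request:
{"api": "servo_tool", "payload": {
  "targets": [
    {"tx":5,"ty":0,"tz":-38,"spin":0},
    {"tx":5,"ty":0,"tz":-38,"spin":0},
    {"tx":5,"ty":0,"tz":-38,"spin":0},
    {"tx":5,"ty":0,"tz":-38,"spin":0},
    {"tx":5,"ty":0,"tz":-38,"spin":0},
    {"tx":5,"ty":0,"tz":-38,"spin":0},
    {"tx":5,"ty":0,"tz":-30,"spin":0},
    {"tx":0,"ty":0,"tz":0,"spin":0}
  ]
}}

```text
time_s: 4.58
tcp_pos: [0.4885, -0.2463, 0.2598]
eef_rot: [-89.5, -1.5, -20.7]
wrist_force: [0.1, 0.5, 0.3]
width: 0.19
```

```bash
python3 -c "
from h import *
s=snap('wrist','w6.png');snap('top','t6.png')
to(.475,-.283,.16)"
```

```text
t 4.68 tcp [ 0.4893 -0.2431  0.2599] rot [-89.47  -1.53 -20.64] w 0.192 F [0.25 0.41 0.06] M [0.009 0.026 0.051] q [-26.7   2.5   2.6  88.6   0.7  -6.1]
need tx,ty,tz [ -2.   99.5 -43.3] mm
```

View pics/w6.png

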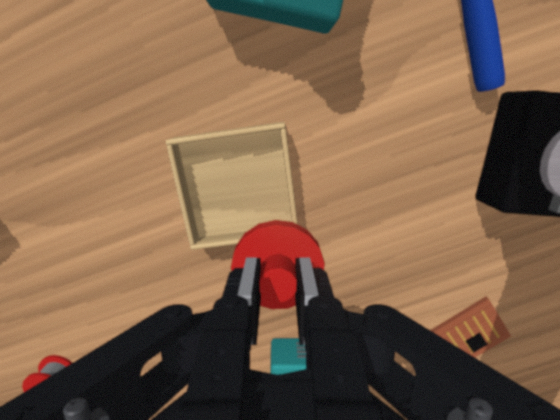

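Wrist view: dish rim corners at (167,142), (285,125), (297,240) and (192,248). The held cap is at (278,262).

```bash
python3 -c "
from h import *
s=snapshot('wrist')
P=np.array([atz(s,u,.028) for u in[(167,142),(285,125),(297,240),(192,248)]]);print(P.round(3),P.mean(0))
to(.475,-.283,.16)"
```

```text
[[ 0.412 -0.321  0.028]
 [ 0.437 -0.215  0.028]
 [ 0.545 -0.242  0.028]
 [ 0.516 -0.344  0.028]] [ 0.4775079  -0.28063853  0.028     ]
t 4.73 tcp [ 0.4896 -0.2421  0.2597] rot [-89.46  -1.52 -20.55] w 0.192 F [ 0.77  0.48 -0.52] M [-0.001  0.008  0.03 ] q [-26.6   2.5   2.6  88.6   0.7  -6. ]
need tx,ty,tz [ -2.   99.3 -44.4] mm
```

Request:
{"api": "servo_tool", "payload": {
  "targets": [
    {"tx":0,"ty":0,"tz":-22,"spin":0},
    {"tx":-1,"ty":10,"tz":-20,"spin":0},
    {"tx":0,"ty":30,"tz":-3,"spin":0},
    {"tx":0,"ty":30,"tz":0,"spin":0},
    {"tx":0,"ty":20,"tz":0,"spin":0}
  ]
}}

```text
time_s: 5.15
tcp_pos: [0.4801, -0.2801, 0.174]
eef_rot: [-89.5, -2.2, -20.0]
wrist_force: [0.1, -0.1, -0.6]
width: 0.195
```

```bash
python3 -c "
from h import *
snap('wrist','w7.png')
to(.476,-.281,.095)"
```

```text
t 5.2 tcp [ 0.4792 -0.2792  0.1702] rot [-89.43  -1.9  -20.  ] w 0.193 F [ 0.01  0.72 -3.58] M [0.03  0.03  0.025] q [-30.6   3.6  -6.2  78.5   0.9 -10.6]
need tx,ty,tz [-4.9 75.  -3.5] mm
```

View pics/w7.png

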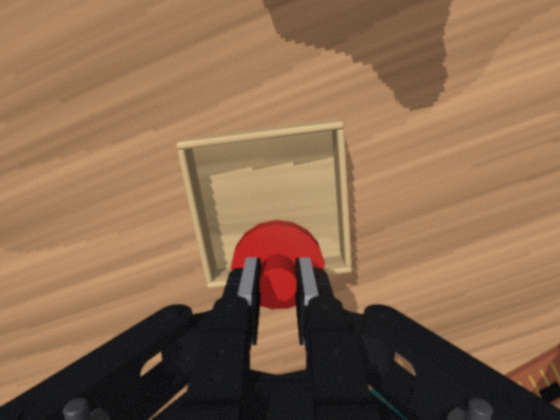

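Request:
{"api": "servo_tool", "payload": {
  "targets": [
    {"tx":-3,"ty":25,"tz":-2,"spin":0},
    {"tx":-2,"ty":25,"tz":-1,"spin":0},
    {"tx":0,"ty":17,"tz":0,"spin":0}
  ]
}}

```text
time_s: 5.45
tcp_pos: [0.4787, -0.2771, 0.1053]
eef_rot: [-89.4, -2.2, -19.7]
wrist_force: [-0.1, 0.0, -1.3]
width: 0.194
```

```bash
python3 -c "
from h import *
snap('wrist','w8.png')
to(.476,-.281,.095)"
```

```text
t 5.5 tcp [ 0.4778 -0.2763  0.1021] rot [-89.4   -1.94 -19.65] w 0.192 F [-1.15  1.27 -3.69] M [0.072 0.077 0.03 ] q [-30.4   4.7 -12.6  70.9   1.  -10.8]
need tx,ty,tz [-0.4  7.  -5.1] mm
```

View pics/w8.png

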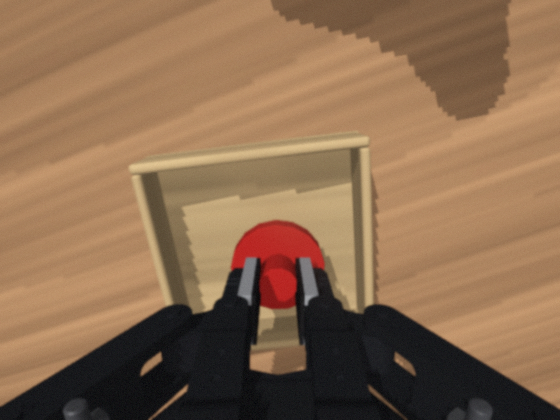

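The cap is inside the dish, slightly right of centre. I'll shift, lower 6 mm and release.

Request:
{"api": "servo_tool", "payload": {
  "targets": [
    {"tx":0,"ty":3,"tz":-5,"spin":0},
    {"tx":0,"ty":5,"tz":-1,"spin":0},
    {"tx":0,"ty":0,"tz":0,"spin":0}
  ]
}}

```text
time_s: 5.75
tcp_pos: [0.4774, -0.2801, 0.0957]
eef_rot: [-89.4, -1.9, -19.4]
wrist_force: [-0.0, 0.5, -0.6]
width: 0.19
```

Request:
{"api": "servo_tool", "payload": {
  "targets": [
    {"tx":0,"ty":0,"tz":0,"spin":0},
    {"tx":0,"ty":0,"tz":0,"spin":0},
    {"tx":0,"ty":0,"tz":0,"spin":0},
    {"tx":0,"ty":0,"tz":0,"spin":0}
  ],
  "gripper": -0.2
}}

```text
time_s: 6.08
tcp_pos: [0.4793, -0.2808, 0.1001]
eef_rot: [-89.4, -2.3, -19.4]
wrist_force: [0.3, -0.3, 0.3]
width: 0.4
```

```bash
python3 -c "
from h import *
snap('wrist','w9.png')
to(.476,-.281,.095)"
```

```text
t 6.13 tcp [ 0.4794 -0.2808  0.1002] rot [-89.44  -2.29 -19.39] w 0.393 F [ 0.51 -0.    0.45] M [-0.049  0.034 -0.013] q [-30.7   5.  -12.5  70.3   1.  -11.3]
need tx,ty,tz [-3.3  5.1 -1.4] mm
```

View pics/w9.png

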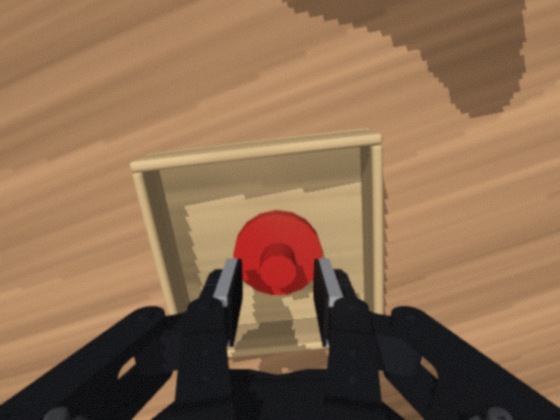

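The cap lies in the dish at (280,250), released. I'll lift out.

Request:
{"api": "servo_tool", "payload": {
  "targets": [
    {"tx":0,"ty":-15,"tz":0,"spin":0},
    {"tx":0,"ty":-25,"tz":0,"spin":0},
    {"tx":0,"ty":-25,"tz":0,"spin":0},
    {"tx":0,"ty":-25,"tz":0,"spin":0},
    {"tx":0,"ty":-25,"tz":0,"spin":0},
    {"tx":0,"ty":-25,"tz":0,"spin":0}
  ]
}}

```text
time_s: 6.63
tcp_pos: [0.4713, -0.2792, 0.2404]
eef_rot: [-89.3, -1.7, -19.4]
wrist_force: [0.6, 0.7, 0.6]
width: 0.403
```

Request:
{"api": "servo_tool", "payload": {
  "targets": [
    {"tx":0,"ty":0,"tz":0,"spin":0},
    {"tx":0,"ty":0,"tz":0,"spin":0},
    {"tx":0,"ty":0,"tz":0,"spin":0}
  ],
  "gripper": 0.5
}}

```text
time_s: 6.88
tcp_pos: [0.4726, -0.2802, 0.2477]
eef_rot: [-89.5, -2.3, -19.4]
wrist_force: [0.7, 0.3, -1.2]
width: 0.751
```

```bash
python3 -c "
from h import *
snap('wrist','w10.png')
to(.476,-.281,.095)"
```

```text
t 6.93 tcp [ 0.4724 -0.2801  0.2472] rot [-89.44  -2.29 -19.45] w 0.748 F [0.61 0.52 0.14] M [ 0.032 -0.004  0.016] q [-31.1   2.2   0.9  86.5   1.  -11.6]
need tx,ty,tz [ -2.4 152.2  -1.1] mm
```

View pics/w10.png

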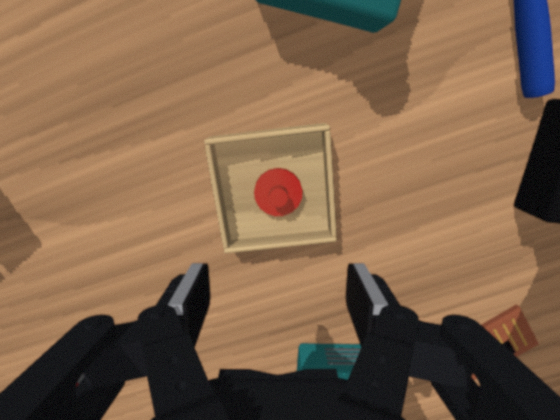

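The cap is in the dish at (278,192), near its centre. Next I calibrate fingertip height at ring opening by touching free bench at about (0.56, -0.14).

```bash
python3 -c "
from h import *
to(.56,-.14,.13)"
```

```text
t 6.93 tcp [ 0.4724 -0.2801  0.2472] rot [-89.44  -2.29 -19.45] w 0.748 F [0.61 0.52 0.14] M [ 0.032 -0.004  0.016] q [-31.1   2.2   0.9  86.5   1.  -11.6]
need tx,ty,tz [ 31.2 120.1 160.1] mm
```

Request:
{"api": "servo_tool", "payload": {
  "targets": [
    {"tx":7,"ty":0,"tz":35,"spin":0},
    {"tx":7,"ty":0,"tz":35,"spin":0},
    {"tx":7,"ty":0,"tz":35,"spin":0},
    {"tx":7,"ty":0,"tz":35,"spin":0},
    {"tx":3,"ty":0,"tz":15,"spin":0},
    {"tx":0,"ty":0,"tz":0,"spin":0}
  ],
  "gripper": 0.2
}}

```text
time_s: 7.43
tcp_pos: [0.5542, -0.1401, 0.2424]
eef_rot: [-89.5, -1.8, -19.8]
wrist_force: [0.3, 0.7, 0.7]
width: 0.606
```

```bash
python3 -c "
from h import *
to(.56,-.14,.10)"
```

```text
t 7.43 tcp [ 0.5542 -0.1401  0.2424] rot [-89.47  -1.76 -19.8 ] w 0.606 F [0.25 0.74 0.74] M [ 0.013  0.002 -0.038] q [-14.3   5.6   3.9  86.5   0.4   5.5]
need tx,ty,tz [  1.1 142.5   0.8] mm
```

Request:
{"api": "servo_tool", "payload": {
  "targets": [
    {"tx":0,"ty":30,"tz":0,"spin":0},
    {"tx":0,"ty":30,"tz":0,"spin":0},
    {"tx":0,"ty":30,"tz":0,"spin":0},
    {"tx":0,"ty":20,"tz":0,"spin":0},
    {"tx":0,"ty":0,"tz":0,"spin":0}
  ]
}}

```text
time_s: 7.85
tcp_pos: [0.5562, -0.14, 0.1247]
eef_rot: [-89.5, -1.6, -19.6]
wrist_force: [-0.1, 0.6, -0.2]
width: 0.602
```

```bash
python3 -c "
from h import *
snap('wrist','w11.png')
to(.56,-.14,.10)"
```

```text
t 7.9 tcp [ 0.5564 -0.1401  0.1265] rot [-89.53  -1.62 -19.63] w 0.596 F [-0.39 -0.11 -0.91] M [-0.044  0.024 -0.016] q [-14.3   7.1  -7.3  74.    0.3   5.4]
need tx,ty,tz [ 2.6 26.6  1.1] mm
```

View pics/w11.png

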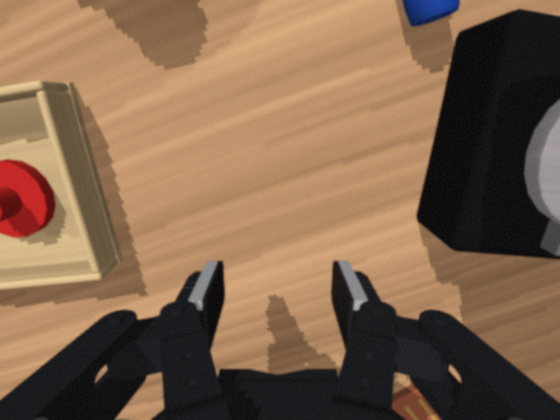

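The bench between dish and camera is free. Fingertips are at (213,265) and (343,265).

Request:
{"api": "servo_tool", "payload": {
  "targets": [
    {"tx":0,"ty":20,"tz":0,"spin":0},
    {"tx":0,"ty":20,"tz":0,"spin":0},
    {"tx":0,"ty":2,"tz":0,"spin":0},
    {"tx":0,"ty":0,"tz":0,"spin":0}
  ]
}}

```text
time_s: 8.23
tcp_pos: [0.5584, -0.1424, 0.0884]
eef_rot: [-89.5, -1.9, -19.7]
wrist_force: [-0.2, -0.1, 0.3]
width: 0.599
```

Request:
{"api": "servo_tool", "payload": {
  "targets": [
    {"tx":0,"ty":2,"tz":0,"spin":0},
    {"tx":0,"ty":2,"tz":0,"spin":0}
  ]
}}

```text
time_s: 8.4
tcp_pos: [0.5595, -0.1431, 0.0877]
eef_rot: [-89.5, -2.1, -19.8]
wrist_force: [0.2, -0.4, 0.0]
width: 0.6
```

Request:
{"api": "servo_tool", "payload": {
  "targets": [
    {"tx":0,"ty":5,"tz":0,"spin":0},
    {"tx":0,"ty":5,"tz":0,"spin":0}
  ]
}}

```text
time_s: 8.57
tcp_pos: [0.5612, -0.1437, 0.0803]
eef_rot: [-89.5, -2.3, -19.8]
wrist_force: [-0.1, 0.8, 0.3]
width: 0.602
```

Request:
{"api": "servo_tool", "payload": {
  "targets": [
    {"tx":0,"ty":4,"tz":0,"spin":0}
  ]
}}

```text
time_s: 8.65
tcp_pos: [0.5617, -0.1438, 0.0765]
eef_rot: [-89.5, -2.4, -19.8]
wrist_force: [-0.0, -0.5, 0.0]
width: 0.598
```

Request:
{"api": "servo_tool", "payload": {
  "targets": [
    {"tx":0,"ty":3,"tz":0,"spin":0}
  ]
}}

```text
time_s: 8.73
tcp_pos: [0.5619, -0.1438, 0.0733]
eef_rot: [-89.5, -2.4, -19.8]
wrist_force: [-0.5, 0.4, -0.5]
width: 0.598
```

Request:
{"api": "servo_tool", "payload": {
  "targets": [
    {"tx":0,"ty":2,"tz":0,"spin":0}
  ]
}}

```text
time_s: 8.82
tcp_pos: [0.5619, -0.1438, 0.0708]
eef_rot: [-89.5, -2.4, -19.8]
wrist_force: [-1.2, 0.8, -0.8]
width: 0.596
```

Request:
{"api": "servo_tool", "payload": {
  "targets": [
    {"tx":0,"ty":2,"tz":0,"spin":0}
  ]
}}

```text
time_s: 8.9
tcp_pos: [0.5621, -0.1439, 0.0693]
eef_rot: [-89.5, -2.4, -19.8]
wrist_force: [-11.0, 3.7, 30.3]
width: 0.605
```

Request:
{"api": "servo_tool", "payload": {
  "targets": [
    {"tx":0,"ty":2,"tz":0,"spin":0}
  ]
}}

```text
time_s: 8.98
tcp_pos: [0.5621, -0.1439, 0.0693]
eef_rot: [-89.5, -2.4, -19.8]
wrist_force: [-15.5, 4.9, 32.8]
width: 0.599
```

Bench contact comes at TCP z 0.0694, so the tips stand 69.5 mm ahead at a 51 mm opening. On the ring, TCP z of about 0.163 puts the tips at about 93.5 mm. Now I rise and go back above the camera.

Request:
{"api": "servo_tool", "payload": {
  "targets": [
    {"tx":0,"ty":-10,"tz":0,"spin":0},
    {"tx":0,"ty":-30,"tz":0,"spin":0},
    {"tx":0,"ty":-35,"tz":0,"spin":0},
    {"tx":0,"ty":-35,"tz":0,"spin":0},
    {"tx":0,"ty":-35,"tz":0,"spin":0},
    {"tx":0,"ty":-30,"tz":0,"spin":0},
    {"tx":0,"ty":0,"tz":0,"spin":0}
  ],
  "gripper": 0.5
}}

```text
time_s: 9.57
tcp_pos: [0.5524, -0.1419, 0.2504]
eef_rot: [-89.5, -2.1, -19.8]
wrist_force: [0.4, 0.2, 0.1]
width: 0.752
```

```bash
cat >> h.py <<'E'
def tg(gx,gy,z,L=.066):
    st=sense();y=rot(st)[:,1];y=y/abs(y[2]);print("ydir",y.round(4),"grip pt now",(st["tcp_pos"]+L*y).round(4))
    to(gx-L*y[0],gy-L*y[1],z)
E
python3 -c "
from h import *
tg(.5523,.0147,.26)"
```

```text
ydir [ 0.0377 -0.0052 -1.    ] grip pt now [ 0.5549 -0.1422  0.1844]
t 9.57 tcp [ 0.5524 -0.1419  0.2504] rot [-89.55  -2.13 -19.75] w 0.752 F [0.37 0.18 0.12] M [ 0.009  0.001 -0.008] q [-14.5   5.1   4.3  87.    0.3   5.2]
need tx,ty,tz [-55.1 -10.5 146.9] mm
```

Request:
{"api": "servo_tool", "payload": {
  "targets": [
    {"tx":-12,"ty":0,"tz":33,"spin":0},
    {"tx":-12,"ty":0,"tz":33,"spin":0},
    {"tx":-12,"ty":0,"tz":33,"spin":0},
    {"tx":-12,"ty":0,"tz":30,"spin":0},
    {"tx":-4,"ty":0,"tz":11,"spin":0},
    {"tx":0,"ty":0,"tz":0,"spin":0},
    {"tx":0,"ty":0,"tz":0,"spin":0}
  ]
}}

```text
time_s: 10.15
tcp_pos: [0.552, 0.0116, 0.2528]
eef_rot: [-89.5, -2.6, -19.9]
wrist_force: [0.2, -0.7, 0.2]
width: 0.751
```

```bash
python3 -c "
from h import *
s=snap('wrist','w12.png');im=s['pixels'];cv2.imwrite('pics/w12c.png',cv2.resize(im[120:280,200:370],None,fx=3.5,fy=3.5,interpolation=2))
tg(.5523,.0147,.26)
for n,c in dict(upper=(.020,.118),bluetop=(.025,.102),lower=(.028,.090),collar=(.034,.06)).items():
    h=hull(s,.5523,.0147,[c])
    cv2.polylines(im,[np.int32(np.round(h*1))],True,(0,255,0),1)
big=cv2.resize(im[120:280,200:370],None,fx=3.5,fy=3.5,interpolation=2);cv2.imwrite('pics/w12o.png',big)
"
```

```text
ydir [ 0.0453 -0.0066 -1.    ] grip pt now [0.5551 0.0108 0.1868]
t 10.2 tcp [0.5521 0.0112 0.2528] rot [-89.47  -2.57 -19.98] w 0.754 F [ 0.18 -0.08 -0.14] M [ 0.023  0.044 -0.003] q [ 1.3  2.3  1.6 86.7 -0.4 21.3]
need tx,ty,tz [-3.6 -7.4  2.8] mm
```

View pics/w12c.png

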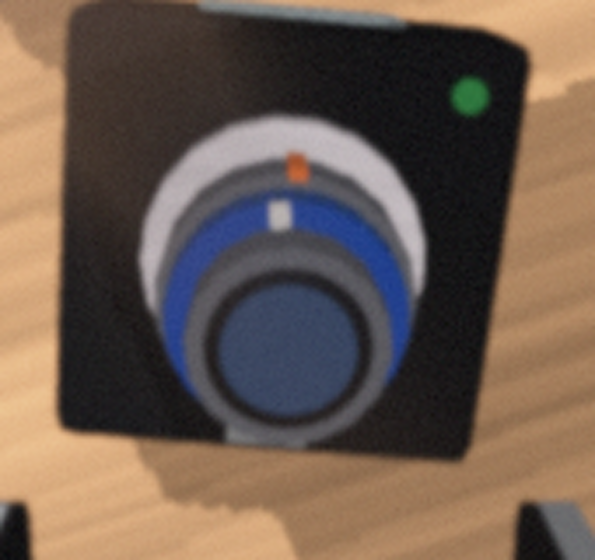

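View pics/w12o.png

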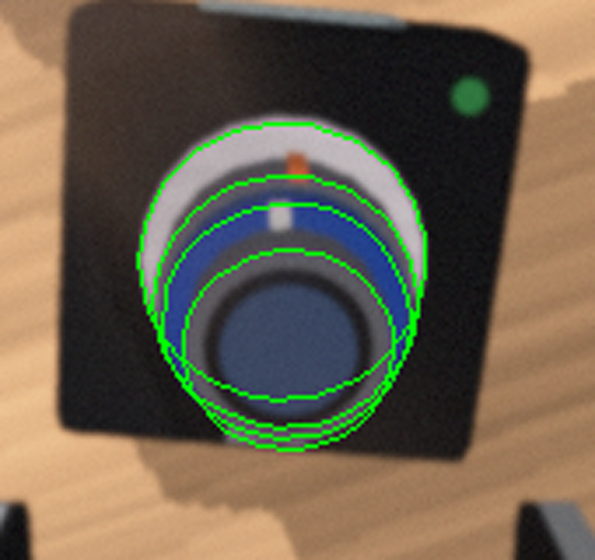

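The view shows the blue ring with the white mark at (280,215) in the crop and the orange dot at (298,168). The overlay sits about 2 mm off along tool x, so I'll use axis (0.5515, 0.015), check, and centre by compliance.

Request:
{"api": "servo_tool", "payload": {
  "targets": [
    {"tx":-3,"ty":5,"tz":3,"spin":0},
    {"tx":-1,"ty":15,"tz":0,"spin":0},
    {"tx":-1,"ty":15,"tz":0,"spin":0}
  ],
  "gripper": 0.6
}}

```text
time_s: 10.45
tcp_pos: [0.5512, 0.0128, 0.219]
eef_rot: [-89.4, -2.8, -20.2]
wrist_force: [1.2, -0.3, 0.3]
width: 0.798
```

```bash
python3 -c "
from h import *
s=snap('wrist','w13.png')
tg(.5515,.015,.18)
T=snapshot('top');im=T['pixels'];cv2.imwrite('pics/t13.png',cv2.resize(im[160:250,220:310],None,fx=5,fy=5))
"
```

```text
ydir [ 0.0461 -0.0074 -1.    ] grip pt now [0.5534 0.0122 0.1497]
t 10.5 tcp [0.5504 0.0127 0.2157] rot [-89.49  -2.62 -20.19] w 0.803 F [ 0.18  0.1  -2.76] M [-0.001  0.034  0.046] q [ 1.5  1.9 -2.9 82.5 -0.5 21.7]
need tx,ty,tz [-4.4 35.5  1.6] mm
```

View pics/w13.png

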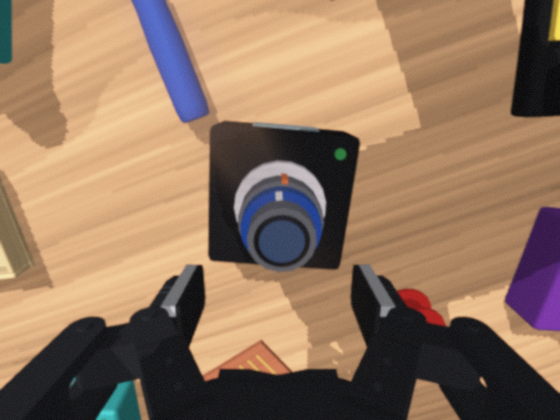

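Request:
{"api": "servo_tool", "payload": {
  "targets": [
    {"tx":-2,"ty":12,"tz":1,"spin":0},
    {"tx":-2,"ty":14,"tz":1,"spin":0},
    {"tx":-1,"ty":6,"tz":0,"spin":0}
  ]
}}

```text
time_s: 10.8
tcp_pos: [0.5482, 0.0138, 0.1859]
eef_rot: [-89.5, -2.7, -20.4]
wrist_force: [0.4, 0.4, -0.5]
width: 0.802
```

```bash
python3 -c "
from h import *
s=snap('wrist','w14.png');cv2.imwrite('pics/w14.png',s['pixels'][100:])
tg(.5515,.015,.165)
"
```

```text
ydir [ 0.047  -0.0078 -1.    ] grip pt now [0.5511 0.0132 0.1193]
t 10.85 tcp [0.548  0.0138 0.1853] rot [-89.48  -2.68 -20.4 ] w 0.802 F [-1.35 -0.51 -1.72] M [-0.028  0.091 -0.029] q [ 1.6  1.7 -6.5 79.1 -0.5 22. ]
need tx,ty,tz [-1.2 20.3  1.6] mm
```

View pics/w14.png

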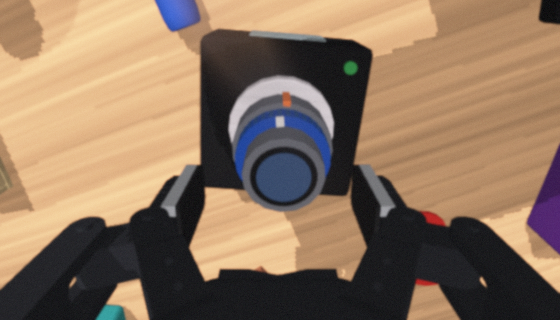

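Request:
{"api": "servo_tool", "payload": {
  "targets": [
    {"tx":-1,"ty":9,"tz":1.5,"spin":0},
    {"tx":0,"ty":8,"tz":1,"spin":0}
  ]
}}

```text
time_s: 11.02
tcp_pos: [0.5495, 0.0156, 0.1698]
eef_rot: [-89.4, -2.8, -20.5]
wrist_force: [-0.5, 0.2, -0.1]
width: 0.799
```

```bash
python3 -c "
from h import *
s=snap('wrist','w15.png');cv2.imwrite('pics/w15.png',s['pixels'][100:])
tg(.5515,.015,.164)
s=snap('scene','s15.png');cv2.imwrite('pics/s15.png',cv2.resize(s['pixels'][160:280,220:340],None,fx=5,fy=5,interpolation=2))
"
```

```text
ydir [ 0.0485 -0.0079 -1.    ] grip pt now [0.5525 0.0152 0.1024]
t 11.07 tcp [0.5493 0.0157 0.1684] rot [-89.45  -2.76 -20.47] w 0.797 F [ 0.36  0.06 -1.19] M [-0.021  0.046  0.012] q [ 1.8  2.1 -8.  77.2 -0.5 22.3]
need tx,ty,tz [-1.1  4.3 -0.6] mm
```

View pics/w15.png

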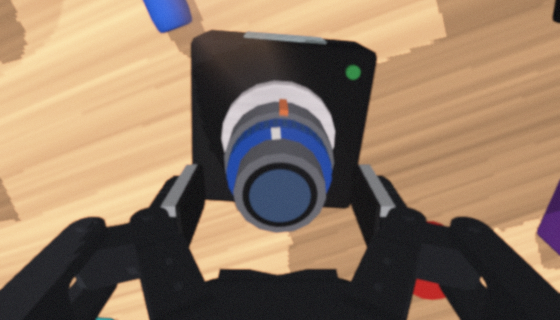

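View pics/s15.png

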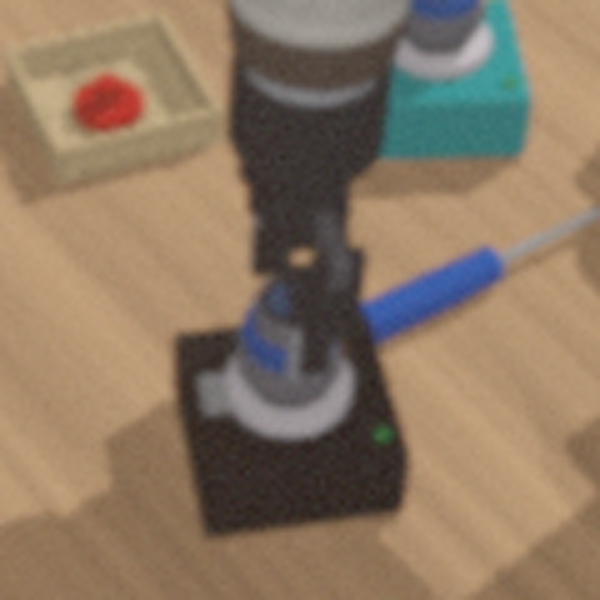

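Centred: blue ring edges at 225 and 332, fingers at 203 and 358. I'll lower the last 4-5 mm and close in stages.

Request:
{"api": "servo_tool", "payload": {
  "targets": [
    {"tx":-0.5,"ty":5,"tz":0,"spin":0},
    {"tx":0,"ty":1,"tz":0,"spin":0}
  ],
  "gripper": 0.3,
  "force": 20
}}

```text
time_s: 11.28
tcp_pos: [0.5493, 0.0159, 0.1632]
eef_rot: [-89.4, -2.8, -20.5]
wrist_force: [0.7, 0.6, 0.0]
width: 0.65
```

```bash
python3 -c "
from h import *
s=snap('wrist','w16.png');cv2.imwrite('pics/w16.png',s['pixels'][100:])
tg(.5515,.015,.164)
"
```

```text
ydir [ 0.0496 -0.0079 -1.    ] grip pt now [0.5527 0.0153 0.0976]
t 11.33 tcp [0.5494 0.0159 0.1636] rot [-89.43  -2.82 -20.46] w 0.65 F [ 0.07 -0.46 -0.09] M [0.03  0.086 0.002] q [ 1.9  2.1 -8.5 76.6 -0.5 22.3]
need tx,ty,tz [-1.  -0.5 -0.7] mm
```

View pics/w16.png

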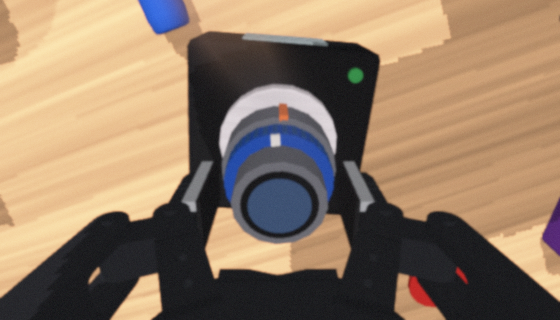

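Request:
{"api": "servo_tool", "payload": {
  "targets": [
    {"tx":-0.5,"ty":0,"tz":-0.3,"spin":0},
    {"tx":0,"ty":0,"tz":0,"spin":0}
  ],
  "gripper": 0.2,
  "force": 20
}}

```text
time_s: 11.5
tcp_pos: [0.5491, 0.0158, 0.164]
eef_rot: [-89.4, -2.9, -20.5]
wrist_force: [1.0, 0.6, 0.4]
width: 0.599
```

Request:
{"api": "servo_tool", "payload": {
  "targets": [
    {"tx":0,"ty":0,"tz":0,"spin":0},
    {"tx":0,"ty":0,"tz":0,"spin":0}
  ],
  "gripper": 0.15
}}

```text
time_s: 11.67
tcp_pos: [0.5492, 0.0162, 0.1644]
eef_rot: [-89.3, -2.9, -20.4]
wrist_force: [0.7, -1.3, -3.8]
width: 0.576
```

```bash
python3 -c "
from h import *
tg(.5515,.015,.164)
"
```

```text
ydir [ 0.0509 -0.0068 -1.    ] grip pt now [0.5526 0.0158 0.0984]
t 11.67 tcp [0.5492 0.0162 0.1644] rot [-89.35  -2.87 -20.42] w 0.576 F [ 0.68 -1.34 -3.77] M [-0.1   -0.076 -0.071] q [ 1.9  2.  -8.5 76.6 -0.5 22.3]
need tx,ty,tz [-0.7  0.4 -1.1] mm
```

Request:
{"api": "servo_tool", "payload": {
  "targets": [
    {"tx":0,"ty":0,"tz":0,"spin":0},
    {"tx":0,"ty":0,"tz":0,"spin":0}
  ],
  "gripper": 0.05
}}

```text
time_s: 11.83
tcp_pos: [0.5492, 0.0162, 0.1645]
eef_rot: [-89.4, -2.9, -20.4]
wrist_force: [1.3, 1.2, -1.3]
width: 0.573
```

```bash
python3 -c "
from h import *
tg(.5515,.015,.164)
"
```

```text
ydir [ 0.0509 -0.007  -1.    ] grip pt now [0.5526 0.0158 0.0985]
t 11.83 tcp [0.5492 0.0162 0.1645] rot [-89.36  -2.87 -20.42] w 0.573 F [ 1.32  1.2  -1.34] M [ 0.163 -0.039  0.012] q [ 1.9  2.  -8.5 76.6 -0.5 22.3]
need tx,ty,tz [-0.7  0.4 -1.1] mm
```

Gripped at width 0.573 with small side forces. I'll try a small counter-clockwise turn.

Request:
{"api": "servo_tool", "payload": {
  "targets": [
    {"tx":0,"ty":0,"tz":0,"spin":-1},
    {"tx":0,"ty":0,"tz":0,"spin":-1},
    {"tx":0,"ty":0,"tz":0,"spin":-1}
  ]
}}

```text
time_s: 12.08
tcp_pos: [0.5492, 0.0163, 0.1645]
eef_rot: [-89.5, -2.9, -17.2]
wrist_force: [-0.5, 1.4, -0.7]
width: 0.57
```

```bash
python3 -c "
from h import *
tg(.5515,.015,.164)
s=snap('wrist','w17.png');cv2.imwrite('pics/w17.png',s['pixels'][100:])
"
```

```text
ydir [ 0.051  -0.0067 -1.    ] grip pt now [0.5526 0.0158 0.0985]
t 12.08 tcp [0.5492 0.0163 0.1645] rot [-89.5   -2.91 -17.2 ] w 0.57 F [-0.49  1.37 -0.66] M [ 0.311 -0.006 -0.113] q [ 1.9  2.  -8.5 76.6 -0.5 19.1]
need tx,ty,tz [-0.8  0.5 -1.1] mm
```

View pics/w17.png

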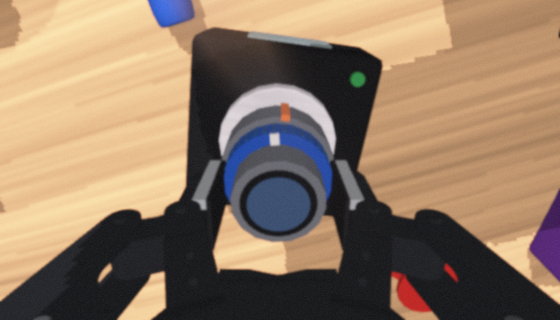

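Request:
{"api": "servo_tool", "payload": {
  "targets": [
    {"tx":0,"ty":0,"tz":0,"spin":-2},
    {"tx":0,"ty":0,"tz":0,"spin":-2},
    {"tx":0,"ty":0,"tz":0,"spin":-2},
    {"tx":0,"ty":0,"tz":0,"spin":-2},
    {"tx":0,"ty":0,"tz":0,"spin":-2},
    {"tx":0,"ty":0,"tz":0,"spin":-2}
  ]
}}

```text
time_s: 12.63
tcp_pos: [0.5493, 0.0166, 0.1645]
eef_rot: [-90.1, -2.9, -4.5]
wrist_force: [0.1, 1.2, -1.5]
width: 0.571
```

```bash
python3 -c "
from h import *
tg(.5515,.015,.164)
"
```

```text
ydir [ 0.0511 -0.0053 -1.    ] grip pt now [0.5526 0.0162 0.0985]
t 12.63 tcp [0.5493 0.0166 0.1645] rot [-90.07  -2.94  -4.47] w 0.571 F [ 0.08  1.19 -1.54] M [ 0.504 -0.035 -0.149] q [ 1.9  2.  -8.5 76.6 -0.4  6.3]
need tx,ty,tz [-1.1  0.5 -1.3] mm
```

Turned 16°, drag moment -0.15. Mx is building up to 0.5 from the tilt, so I'll let go briefly and regrip to relax it.

Request:
{"api": "servo_tool", "payload": {
  "targets": [
    {"tx":0,"ty":0,"tz":0,"spin":0},
    {"tx":0,"ty":0,"tz":0,"spin":0},
    {"tx":0,"ty":0,"tz":0,"spin":0}
  ],
  "gripper": 0.25
}}

```text
time_s: 12.88
tcp_pos: [0.5493, 0.0162, 0.1647]
eef_rot: [-90.1, -3.0, -4.4]
wrist_force: [-0.6, 0.6, 0.1]
width: 0.629
```

```bash
python3 -c "
from h import *
tg(.5515,.015,.164)
s=snap('wrist','w18.png');cv2.imwrite('pics/w18.png',s['pixels'][100:])
"
```

```text
ydir [ 0.0513 -0.0062 -1.    ] grip pt now [0.5527 0.0158 0.0987]
t 12.88 tcp [0.5493 0.0162 0.1647] rot [-90.13  -2.95  -4.43] w 0.629 F [-0.55  0.56  0.14] M [ 0.03   0.042 -0.02 ] q [ 1.9  2.  -8.5 76.6 -0.5  6.3]
need tx,ty,tz [-1.1  0.7 -0.9] mm
```

View pics/w18.png

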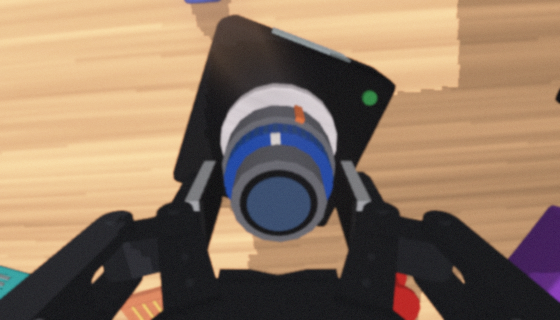

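Mark still at (275,138) in the tool's view while the orange dot moved to (300,114), so the ring follows. Regrip and turn on.

Request:
{"api": "servo_tool", "payload": {
  "targets": [
    {"tx":-0.5,"ty":0.5,"tz":0,"spin":0},
    {"tx":0,"ty":0,"tz":0,"spin":0},
    {"tx":0,"ty":0,"tz":0,"spin":0}
  ],
  "gripper": 0.15
}}

```text
time_s: 13.18
tcp_pos: [0.5491, 0.0165, 0.1648]
eef_rot: [-90.1, -3.0, -4.5]
wrist_force: [-0.3, -0.1, -0.5]
width: 0.576
```

Request:
{"api": "servo_tool", "payload": {
  "targets": [
    {"tx":0,"ty":0,"tz":0,"spin":0},
    {"tx":0,"ty":0,"tz":0,"spin":-1},
    {"tx":0,"ty":0,"tz":0,"spin":-2},
    {"tx":0,"ty":0,"tz":0,"spin":-2},
    {"tx":0,"ty":0,"tz":0,"spin":-2},
    {"tx":0,"ty":0,"tz":0,"spin":-2},
    {"tx":0,"ty":0,"tz":0,"spin":-1}
  ],
  "gripper": 0.05
}}

```text
time_s: 13.77
tcp_pos: [0.5491, 0.0167, 0.165]
eef_rot: [-90.6, -3.0, 6.1]
wrist_force: [-0.2, 0.4, 0.6]
width: 0.573
```

```bash
python3 -c "
from h import *
tg(.5515,.015,.164)
"
```

```text
ydir [ 0.0528 -0.0043 -1.    ] grip pt now [0.5526 0.0164 0.099 ]
t 13.77 tcp [0.5491 0.0167 0.165 ] rot [-90.57  -2.98   6.14] w 0.573 F [-0.23  0.37  0.63] M [ 0.393  0.072 -0.097] q [ 1.9  1.9 -8.6 76.5 -0.3 -4.3]
need tx,ty,tz [-1.3  0.9 -1.3] mm
```

Request:
{"api": "servo_tool", "payload": {
  "targets": [
    {"tx":0,"ty":0,"tz":0,"spin":-2},
    {"tx":0,"ty":0,"tz":0,"spin":-2},
    {"tx":0,"ty":0,"tz":0,"spin":-2},
    {"tx":0,"ty":0,"tz":0,"spin":-1}
  ]
}}

```text
time_s: 14.1
tcp_pos: [0.5491, 0.0169, 0.1649]
eef_rot: [-90.9, -2.9, 13.5]
wrist_force: [-1.1, -1.7, 1.2]
width: 0.572
```

Request:
{"api": "servo_tool", "payload": {
  "targets": [
    {"tx":0,"ty":0,"tz":0,"spin":0},
    {"tx":0,"ty":0,"tz":0,"spin":0},
    {"tx":0,"ty":0,"tz":0,"spin":0}
  ],
  "gripper": 0.25
}}

```text
time_s: 14.35
tcp_pos: [0.5489, 0.0166, 0.1646]
eef_rot: [-90.9, -2.8, 13.5]
wrist_force: [0.0, 0.3, -0.5]
width: 0.621
```

```bash
python3 -c "
from h import *
tg(.5515,.015,.164)
s=snap('wrist','w19.png');cv2.imwrite('pics/w19.png',s['pixels'][100:])
"
```

```text
ydir [ 0.052  -0.0043 -1.    ] grip pt now [0.5524 0.0163 0.0986]
t 14.35 tcp [0.5489 0.0166 0.1646] rot [-90.93  -2.83  13.5 ] w 0.621 F [ 0.01  0.25 -0.53] M [0.061 0.032 0.021] q [  1.9   1.9  -8.6  76.5  -0.3 -11.6]
need tx,ty,tz [-1.2  0.6 -1. ] mm
```

View pics/w19.png

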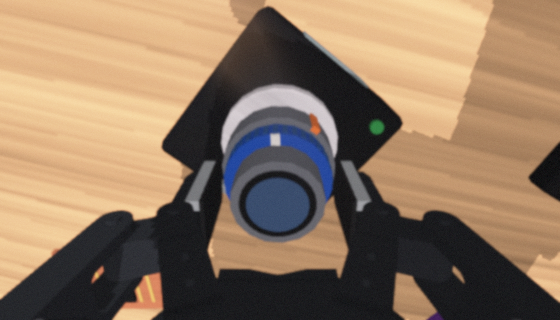

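```bash
python3 -c "
from h import *
from scipy.optimize import minimize
s=snapshot('wrist')
m=np.array((275.5,238.5));o=np.array((314.5,225.))
M=atz(s,m,.102);O=atz(s,o,.090)
for c in((.5515,.015),(.5525,.0158),(.5505,.016)):
    a=[np.degrees(np.arctan2(P[1]-c[1],P[0]-c[0])) for P in(M,O)];r=[np.hypot(P[1]-c[1],P[0]-c[0]) for P in (M,O)]
    print(c,a,r,(a[0]-a[1])%360)
"
```

```text
(0.5515, 0.015) [np.float64(-163.7985874357317), np.float64(158.06304085416645)] [np.float64(0.0220862601557681), np.float64(0.0291011486819036)] 38.138371710101865
(0.5525, 0.0158) [np.float64(-162.5941999196006), np.float64(160.21215099837022)] [np.float64(0.023274900752210753), np.float64(0.029750801346874186)] 37.1936490820292
(0.5505, 0.016) [np.float64(-160.48498747272654), np.float64(159.20470374313598)] [np.float64(0.02144083452787968), np.float64(0.027805486721027655)] 40.310308784137476
```

If the orange dot marks zero, the iris is now at about 38-40° of 80°. Regrip and continue in 1° rows.

Request:
{"api": "servo_tool", "payload": {
  "targets": [
    {"tx":-0.3,"ty":0.5,"tz":0,"spin":0},
    {"tx":0,"ty":0,"tz":0,"spin":0},
    {"tx":0,"ty":0,"tz":0,"spin":0}
  ],
  "gripper": 0.15
}}

```text
time_s: 14.7
tcp_pos: [0.5488, 0.0167, 0.1647]
eef_rot: [-90.9, -2.9, 13.5]
wrist_force: [0.3, 0.2, -0.8]
width: 0.576
```

Request:
{"api": "servo_tool", "payload": {
  "targets": [
    {"tx":0,"ty":0,"tz":0,"spin":0},
    {"tx":0,"ty":0,"tz":0,"spin":-1},
    {"tx":0,"ty":0,"tz":0,"spin":-1},
    {"tx":0,"ty":0,"tz":0,"spin":-1}
  ],
  "gripper": 0.05
}}

```text
time_s: 15.03
tcp_pos: [0.5488, 0.0167, 0.1648]
eef_rot: [-91.1, -2.8, 16.7]
wrist_force: [-0.3, 0.5, 1.5]
width: 0.572
```

Request:
{"api": "servo_tool", "payload": {
  "targets": [
    {"tx":0,"ty":0,"tz":0,"spin":-1},
    {"tx":0,"ty":0,"tz":0,"spin":-1},
    {"tx":0,"ty":0,"tz":0,"spin":-1},
    {"tx":0,"ty":0,"tz":0,"spin":-1},
    {"tx":0,"ty":0,"tz":0,"spin":-1}
  ]
}}

```text
time_s: 15.45
tcp_pos: [0.5487, 0.0168, 0.1648]
eef_rot: [-91.3, -2.7, 22.3]
wrist_force: [0.4, -0.5, 1.0]
width: 0.57
```

```bash
python3 -c "
from h import *
tg(.5515,.015,.164)
"
```

```text
ydir [ 0.0528 -0.0032 -1.    ] grip pt now [0.5522 0.0166 0.0988]
t 15.45 tcp [0.5487 0.0168 0.1648] rot [-91.31  -2.73  22.25] w 0.57 F [ 0.36 -0.52  0.96] M [ 0.306  0.255 -0.118] q [  1.9   1.8  -8.6  76.5  -0.3 -20.4]
need tx,ty,tz [-1.3  0.8 -1.2] mm
```

Request:
{"api": "servo_tool", "payload": {
  "targets": [
    {"tx":0,"ty":0,"tz":0,"spin":-1},
    {"tx":0,"ty":0,"tz":0,"spin":-1},
    {"tx":0,"ty":0,"tz":0,"spin":-1},
    {"tx":0,"ty":0,"tz":0,"spin":-1},
    {"tx":0,"ty":0,"tz":0,"spin":-1},
    {"tx":0,"ty":0,"tz":0,"spin":-1}
  ]
}}

```text
time_s: 15.95
tcp_pos: [0.5487, 0.0169, 0.1648]
eef_rot: [-91.6, -2.6, 28.9]
wrist_force: [-0.5, -0.4, 2.5]
width: 0.568
```

```bash
python3 -c "
from h import *
tg(.5515,.015,.164)
s=snap('wrist','w20.png');cv2.imwrite('pics/w20.png',s['pixels'][100:])
"
```

```text
ydir [ 0.0526 -0.0027 -1.    ] grip pt now [0.5522 0.0168 0.0988]
t 15.95 tcp [0.5487 0.0169 0.1648] rot [-91.59  -2.56  28.93] w 0.568 F [-0.52 -0.38  2.46] M [ 0.375  0.306 -0.047] q [  1.9   1.8  -8.6  76.5  -0.3 -27. ]
need tx,ty,tz [-1.5  0.8 -1.2] mm
```

View pics/w20.png

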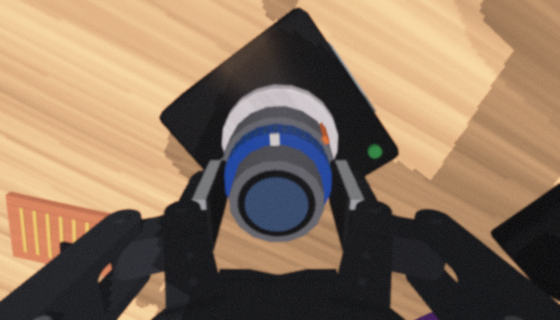

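Request:
{"api": "servo_tool", "payload": {
  "targets": [
    {"tx":0,"ty":0,"tz":0,"spin":0},
    {"tx":0,"ty":0,"tz":0,"spin":0},
    {"tx":-0.5,"ty":0.5,"tz":0,"spin":0}
  ],
  "gripper": 0.25
}}

```text
time_s: 16.25
tcp_pos: [0.5483, 0.0164, 0.164]
eef_rot: [-91.6, -2.5, 29.0]
wrist_force: [1.1, 0.4, 0.9]
width: 0.627
```

Request:
{"api": "servo_tool", "payload": {
  "targets": [
    {"tx":-0.3,"ty":0.3,"tz":0,"spin":0},
    {"tx":0,"ty":0,"tz":0,"spin":0},
    {"tx":0,"ty":0,"tz":0,"spin":0}
  ],
  "gripper": 0.15
}}

```text
time_s: 16.5
tcp_pos: [0.548, 0.0165, 0.1639]
eef_rot: [-91.6, -2.6, 29.0]
wrist_force: [0.7, -0.0, 0.3]
width: 0.581
```

Request:
{"api": "servo_tool", "payload": {
  "targets": [
    {"tx":0,"ty":0,"tz":0,"spin":0},
    {"tx":0,"ty":0,"tz":0,"spin":-1},
    {"tx":0,"ty":0,"tz":0,"spin":-1},
    {"tx":0,"ty":0,"tz":0,"spin":-1},
    {"tx":0,"ty":0,"tz":0,"spin":-1}
  ],
  "gripper": 0.05
}}

```text
time_s: 16.92
tcp_pos: [0.548, 0.0165, 0.164]
eef_rot: [-91.8, -2.4, 33.4]
wrist_force: [-0.1, -0.6, 1.9]
width: 0.57
```

```bash
python3 -c "
from h import *
tg(.5515,.015,.164)
"
```

```text
ydir [ 0.053 -0.003 -1.   ] grip pt now [0.5515 0.0163 0.098 ]
t 16.92 tcp [0.548  0.0165 0.164 ] rot [-91.81  -2.44  33.36] w 0.57 F [-0.06 -0.65  1.95] M [ 0.256  0.173 -0.117] q [  1.8   1.7  -8.8  76.4  -0.3 -31.5]
need tx,ty,tz [-0.7  0.  -1.1] mm
```

Request:
{"api": "servo_tool", "payload": {
  "targets": [
    {"tx":0,"ty":0,"tz":0,"spin":-1},
    {"tx":0,"ty":0,"tz":0,"spin":-1},
    {"tx":0,"ty":0,"tz":0,"spin":-1},
    {"tx":0,"ty":0,"tz":0,"spin":-1}
  ]
}}

```text
time_s: 17.25
tcp_pos: [0.548, 0.0165, 0.164]
eef_rot: [-92.0, -2.3, 37.8]
wrist_force: [1.0, -0.0, 1.7]
width: 0.568
```

Request:
{"api": "servo_tool", "payload": {
  "targets": [
    {"tx":0,"ty":0,"tz":0,"spin":-1},
    {"tx":0,"ty":0,"tz":0,"spin":-1},
    {"tx":0,"ty":0,"tz":0,"spin":-1}
  ]
}}

```text
time_s: 17.5
tcp_pos: [0.548, 0.0166, 0.164]
eef_rot: [-92.1, -2.2, 41.2]
wrist_force: [-0.6, 0.8, 1.7]
width: 0.571
```

```bash
python3 -c "
from h import *
tg(.5515,.015,.164)
s=snap('wrist','w21.png');cv2.imwrite('pics/w21.png',s['pixels'][100:])
"
```

```text
ydir [ 0.0528 -0.0026 -1.    ] grip pt now [0.5515 0.0164 0.098 ]
t 17.5 tcp [0.548  0.0166 0.164 ] rot [-92.1   -2.18  41.16] w 0.571 F [-0.63  0.77  1.75] M [ 0.262  0.277 -0.128] q [  1.8   1.8  -8.8  76.4  -0.2 -39.3]
need tx,ty,tz [-0.9  0.  -1.1] mm
```

View pics/w21.png

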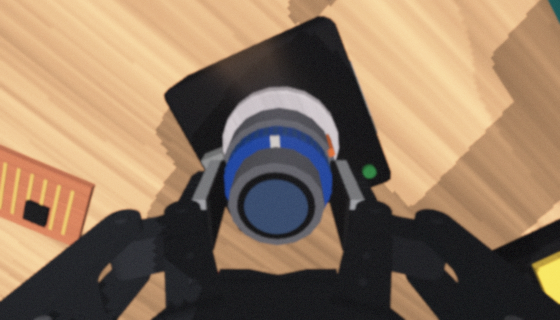

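Request:
{"api": "servo_tool", "payload": {
  "targets": [
    {"tx":0,"ty":0,"tz":0,"spin":0},
    {"tx":0,"ty":0,"tz":0,"spin":0},
    {"tx":-0.5,"ty":0,"tz":-0.3,"spin":0}
  ],
  "gripper": 0.25
}}

```text
time_s: 17.8
tcp_pos: [0.5478, 0.0158, 0.1636]
eef_rot: [-92.1, -2.1, 41.3]
wrist_force: [-0.1, -0.2, 0.2]
width: 0.626
```

Request:
{"api": "servo_tool", "payload": {
  "targets": [
    {"tx":0,"ty":0,"tz":0,"spin":0},
    {"tx":0,"ty":0,"tz":0,"spin":0},
    {"tx":0,"ty":0,"tz":0,"spin":0}
  ],
  "gripper": 0.15
}}

```text
time_s: 18.05
tcp_pos: [0.5475, 0.016, 0.1638]
eef_rot: [-92.1, -2.1, 41.3]
wrist_force: [-0.1, 0.4, 1.2]
width: 0.578
```

Request:
{"api": "servo_tool", "payload": {
  "targets": [
    {"tx":0,"ty":0,"tz":0,"spin":0},
    {"tx":0,"ty":0,"tz":0,"spin":0},
    {"tx":0,"ty":0,"tz":0,"spin":-1},
    {"tx":0,"ty":0,"tz":0,"spin":-1}
  ],
  "gripper": 0.05
}}

```text
time_s: 18.38
tcp_pos: [0.5475, 0.016, 0.1639]
eef_rot: [-92.2, -2.1, 43.3]
wrist_force: [-1.0, 0.9, 2.6]
width: 0.572
```

```bash
python3 -c "
from h import *
tg(.5515,.015,.164)
"
```

```text
ydir [ 0.0521 -0.0029 -1.    ] grip pt now [0.5509 0.0158 0.0979]
t 18.38 tcp [0.5475 0.016  0.1639] rot [-92.17  -2.06  43.35] w 0.572 F [-1.03  0.9   2.61] M [ 0.26   0.338 -0.136] q [  1.8   1.7  -8.9  76.4  -0.3 -41.5]
need tx,ty,tz [-0.1 -0.1 -0.9] mm
```

Request:
{"api": "servo_tool", "payload": {
  "targets": [
    {"tx":0,"ty":0,"tz":0,"spin":-1},
    {"tx":0,"ty":0,"tz":0,"spin":-1}
  ]
}}

```text
time_s: 18.55
tcp_pos: [0.5475, 0.016, 0.1639]
eef_rot: [-92.2, -2.0, 45.6]
wrist_force: [-0.4, 1.3, 1.9]
width: 0.575
```

```bash
cat > m.py <<'E'
from h import *
st=sense();print(st['time_s'],'yaw',st['eef_rot'][2].round(2),'M',st['moment'].round(3),'tcp',st['tcp_pos'].round(4),'F',st['wrist_force'].round(1),'tau6',st['tau'][5].round(3))
E
python3 m.py
```

```text
18.55 yaw 45.58 M [ 0.266  0.294 -0.095] tcp [0.5475 0.016  0.1639] F [-0.4  1.3  1.9] tau6 0.297
```

Request:
{"api": "servo_tool", "payload": {
  "targets": [
    {"tx":0,"ty":0,"tz":0,"spin":-1},
    {"tx":0,"ty":0,"tz":0,"spin":-0.5}
  ]
}}

```text
time_s: 18.72
tcp_pos: [0.5475, 0.016, 0.1638]
eef_rot: [-92.3, -1.9, 47.3]
wrist_force: [-1.1, 0.4, 1.5]
width: 0.572
```

```bash
python3 m.py
```

```text
18.7167 yaw 47.3 M [ 0.201  0.356 -0.034] tcp [0.5475 0.016  0.1638] F [-1.1  0.4  1.5] tau6 -0.043
```

Request:
{"api": "servo_tool", "payload": {
  "targets": [
    {"tx":0,"ty":0,"tz":0,"spin":-0.6},
    {"tx":0,"ty":0,"tz":0,"spin":-0.6}
  ]
}}

```text
time_s: 18.88
tcp_pos: [0.5475, 0.0159, 0.1639]
eef_rot: [-92.3, -1.9, 48.6]
wrist_force: [-1.3, 0.3, 2.2]
width: 0.572
```

```bash
python3 m.py
```

```text
18.8833 yaw 48.64 M [ 0.314  0.326 -0.142] tcp [0.5475 0.0159 0.1639] F [-1.3  0.3  2.2] tau6 0.115
```

Request:
{"api": "servo_tool", "payload": {
  "targets": [
    {"tx":0,"ty":0,"tz":0,"spin":-0.6},
    {"tx":0,"ty":0,"tz":0,"spin":-0.6}
  ]
}}

```text
time_s: 19.05
tcp_pos: [0.5475, 0.0159, 0.1639]
eef_rot: [-92.4, -1.8, 50.0]
wrist_force: [-0.5, -0.5, 2.2]
width: 0.569
```

```bash
python3 m.py
```

```text
19.05 yaw 49.96 M [ 0.289  0.364 -0.128] tcp [0.5475 0.0159 0.1639] F [-0.5 -0.5  2.2] tau6 0.127
```

Request:
{"api": "servo_tool", "payload": {
  "targets": [
    {"tx":0,"ty":0,"tz":0,"spin":-0.5},
    {"tx":0,"ty":0,"tz":0,"spin":-0.5}
  ]
}}

```text
time_s: 19.22
tcp_pos: [0.5475, 0.016, 0.1639]
eef_rot: [-92.4, -1.8, 51.1]
wrist_force: [-1.0, 0.9, 1.5]
width: 0.568
```

```bash
python3 m.py
```

```text
19.2167 yaw 51.08 M [ 0.195  0.41  -0.113] tcp [0.5475 0.016  0.1639] F [-1.   0.9  1.5] tau6 0.082
```

Request:
{"api": "servo_tool", "payload": {
  "targets": [
    {"tx":0,"ty":0,"tz":0,"spin":-0.5},
    {"tx":0,"ty":0,"tz":0,"spin":-0.5}
  ]
}}

```text
time_s: 19.38
tcp_pos: [0.5475, 0.0159, 0.1639]
eef_rot: [-92.5, -1.7, 52.2]
wrist_force: [-0.6, 0.5, 1.4]
width: 0.57
```

```bash
python3 m.py
```

```text
19.3833 yaw 52.18 M [ 0.283  0.374 -0.078] tcp [0.5475 0.0159 0.1639] F [-0.6  0.5  1.4] tau6 0.089
```

Turned 72.6° of at most 74.5°. I'll relax the grip once more, then approach the stop.

Request:
{"api": "servo_tool", "payload": {
  "targets": [
    {"tx":0,"ty":0,"tz":0,"spin":0},
    {"tx":0,"ty":0,"tz":0,"spin":0},
    {"tx":0,"ty":0,"tz":0,"spin":0}
  ],
  "gripper": 0.25
}}

```text
time_s: 19.63
tcp_pos: [0.5477, 0.0157, 0.1635]
eef_rot: [-92.5, -1.7, 52.2]
wrist_force: [-0.5, 0.3, 0.1]
width: 0.625
```

Request:
{"api": "servo_tool", "payload": {
  "targets": [
    {"tx":0,"ty":0,"tz":0,"spin":0},
    {"tx":0,"ty":0,"tz":0,"spin":0},
    {"tx":0,"ty":0,"tz":0,"spin":0}
  ],
  "gripper": 0.15
}}

```text
time_s: 19.88
tcp_pos: [0.5475, 0.0158, 0.1637]
eef_rot: [-92.5, -1.7, 52.2]
wrist_force: [-0.2, -0.3, -0.1]
width: 0.578
```

Request:
{"api": "servo_tool", "payload": {
  "targets": [
    {"tx":0,"ty":0,"tz":0,"spin":0},
    {"tx":0,"ty":0,"tz":0,"spin":0},
    {"tx":0,"ty":0,"tz":0,"spin":0}
  ],
  "gripper": 0.05
}}

```text
time_s: 20.13
tcp_pos: [0.5475, 0.0158, 0.1638]
eef_rot: [-92.5, -1.7, 52.2]
wrist_force: [-1.0, 0.5, 1.1]
width: 0.57
```

```bash
python3 m.py
```

```text
20.1333 yaw 52.24 M [ 0.111  0.293 -0.012] tcp [0.5475 0.0158 0.1638] F [-1.   0.5  1.1] tau6 0.0
```

Request:
{"api": "servo_tool", "payload": {
  "targets": [
    {"tx":0,"ty":0,"tz":0,"spin":-0.5},
    {"tx":0,"ty":0,"tz":0,"spin":-0.5}
  ]
}}

```text
time_s: 20.3
tcp_pos: [0.5475, 0.0158, 0.1638]
eef_rot: [-92.5, -1.6, 53.3]
wrist_force: [-0.5, 0.7, 0.5]
width: 0.574
```

```bash
python3 m.py
```

```text
20.3 yaw 53.29 M [ 0.154  0.283 -0.008] tcp [0.5475 0.0158 0.1638] F [-0.5  0.7  0.5] tau6 0.131
```

Request:
{"api": "servo_tool", "payload": {
  "targets": [
    {"tx":0,"ty":0,"tz":0,"spin":-0.5},
    {"tx":0,"ty":0,"tz":0,"spin":-0.4}
  ]
}}

```text
time_s: 20.47
tcp_pos: [0.5475, 0.0158, 0.1638]
eef_rot: [-92.5, -1.6, 54.3]
wrist_force: [-1.1, 0.1, 1.5]
width: 0.569
```

```bash
python3 m.py
```

```text
20.4667 yaw 54.29 M [ 0.154  0.218 -0.181] tcp [0.5475 0.0158 0.1638] F [-1.1  0.1  1.5] tau6 -0.028
```

Request:
{"api": "servo_tool", "payload": {
  "targets": [
    {"tx":0,"ty":0,"tz":0,"spin":-0.4}
  ]
}}

```text
time_s: 20.55
tcp_pos: [0.5475, 0.0158, 0.1638]
eef_rot: [-92.5, -1.6, 54.7]
wrist_force: [-1.0, 0.9, 0.6]
width: 0.57
```

```bash
python3 m.py
```

```text
20.55 yaw 54.73 M [ 0.117  0.317 -0.193] tcp [0.5475 0.0158 0.1638] F [-1.   0.9  0.6] tau6 -0.093
```

Request:
{"api": "servo_tool", "payload": {
  "targets": [
    {"tx":0,"ty":0,"tz":0,"spin":-0.4}
  ]
}}

```text
time_s: 20.63
tcp_pos: [0.5475, 0.0158, 0.1638]
eef_rot: [-92.5, -1.6, 55.2]
wrist_force: [-1.4, -0.0, 1.5]
width: 0.571
```

```bash
python3 m.py
```

```text
20.6333 yaw 55.16 M [ 0.197  0.283 -0.272] tcp [0.5475 0.0158 0.1638] F [-1.4 -0.   1.5] tau6 -0.166
```

The moment is rising (-0.18, -0.19, -0.27), so the stop has been reached. I'll hold and average it using camera calls.

```bash
python3 -c "
from h import *
L=[]
for i in range(6):
    s=snapshot('wrist');st=sense();L.append([st['moment'][2],st['tau'][5],st['eef_rot'][2]])
print(np.array(L).round(3),np.mean(L,0))
cv2.imwrite('pics/w22.png',s['pixels'][100:])
"
```

```text
[[-0.338 -0.212 55.191]
 [-0.277 -0.435 55.145]
 [-0.313 -0.357 55.123]
 [-0.263 -0.314 55.119]
 [-0.296 -0.297 55.12 ]
 [-0.231 -0.292 55.123]] [-0.28634835 -0.31791648 55.13670188]
```

View pics/w22.png

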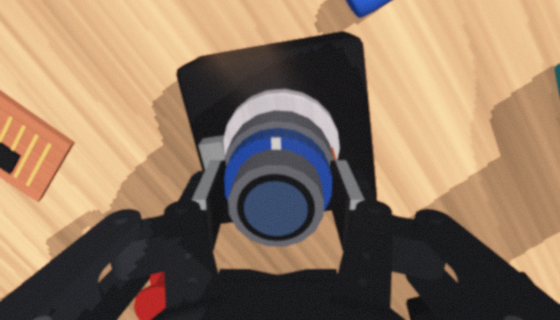

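Holding at 0.28-0.29 N m, steady for 0.3 s with no further rotation, so the ring is at its stop. Now I let go.

Request:
{"api": "servo_tool", "payload": {
  "targets": [
    {"tx":0,"ty":0,"tz":0,"spin":0},
    {"tx":0,"ty":0,"tz":0,"spin":0},
    {"tx":0,"ty":0,"tz":0,"spin":0}
  ],
  "gripper": 0.3
}}

```text
time_s: 21.18
tcp_pos: [0.5476, 0.0157, 0.1635]
eef_rot: [-92.6, -1.5, 55.2]
wrist_force: [0.2, 0.3, 0.4]
width: 0.648
```

Request:
{"api": "servo_tool", "payload": {
  "targets": [
    {"tx":0,"ty":-1,"tz":0,"spin":0},
    {"tx":0,"ty":0,"tz":0,"spin":0}
  ],
  "gripper": 0.6
}}

```text
time_s: 21.35
tcp_pos: [0.5476, 0.0156, 0.1644]
eef_rot: [-92.6, -1.5, 55.2]
wrist_force: [0.4, -0.1, -0.7]
width: 0.801
```

```bash
python3 m.py; python3 -c "
from h import *
s=snapshot('wrist')
cv2.imwrite('pics/w23.png',s['pixels'][100:])
"
```

```text
21.35 yaw 55.17 M [-0.041 -0.002  0.047] tcp [0.5476 0.0156 0.1644] F [ 0.4 -0.1 -0.7] tau6 -0.0
```

View pics/w23.png

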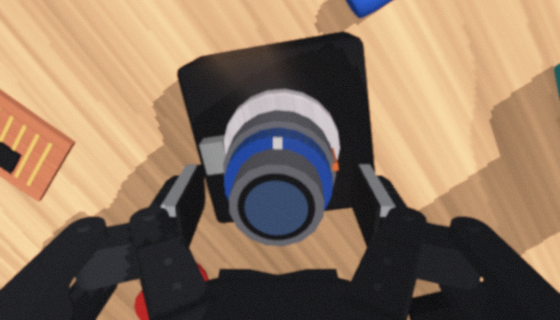

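Fingers are clear of the ring and the mark sits at (277,143). I'll lift off and inspect.

Request:
{"api": "servo_tool", "payload": {
  "targets": [
    {"tx":0,"ty":-10,"tz":0,"spin":0},
    {"tx":0,"ty":-20,"tz":0,"spin":0},
    {"tx":0,"ty":-25,"tz":0,"spin":0},
    {"tx":0,"ty":-25,"tz":0,"spin":0},
    {"tx":0,"ty":-15,"tz":0,"spin":0},
    {"tx":0,"ty":0,"tz":0,"spin":0},
    {"tx":0,"ty":0,"tz":0,"spin":0}
  ]
}}

```text
time_s: 21.98
tcp_pos: [0.5414, 0.016, 0.266]
eef_rot: [-92.5, -1.5, 55.2]
wrist_force: [-0.6, 0.3, -1.0]
width: 0.796
```

```bash
python3 m.py; python3 -c "
from h import *
s=snapshot('wrist')
cv2.imwrite('pics/w24.png',cv2.resize(s['pixels'][110:290,190:380],None,fx=3,fy=3,interpolation=2))
s=snap('scene','s24.png')
"
```

```text
21.9833 yaw 55.18 M [0.044 0.012 0.005] tcp [0.5414 0.016  0.266 ] F [-0.6  0.3 -1. ] tau6 0.001
```

View pics/w24.png

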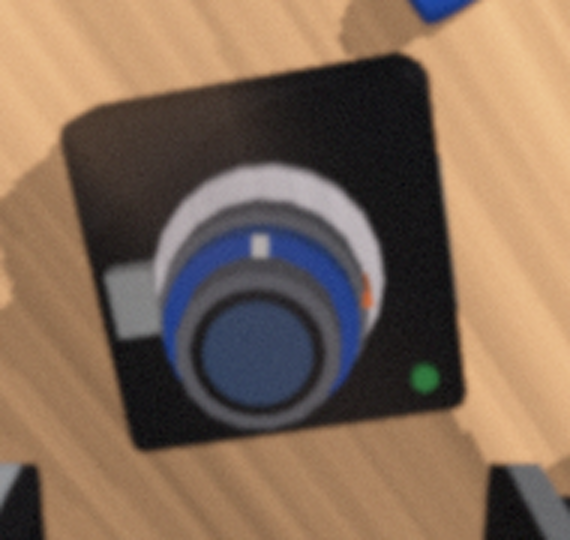

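View pics/s24.png

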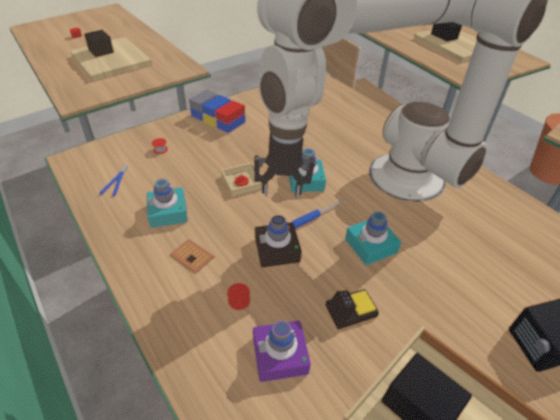

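```bash
python3 -c "
from h import *
s=snapshot('wrist')
M=atz(s,(276.7,192),.102);O=atz(s,(312.5,207.5),.090)
# centre from lens (257,353 crop) at .118
C=atz(s,(190+258/3,110+353/3),.118);print(M,O,C)
for c in(C[:2],(.5515,.015),(.551,.016)):
    a=[np.degrees(np.arctan2(P[1]-c[1],P[0]-c[0])) for P in(M,O)]
    print(c,a,[np.hypot(P[1]-c[1],P[0]-c[0]) for P in(M,O)],(a[0]-a[1])%360)
"
```

```text
[ 0.53849297 -0.00289771  0.102     ] [0.52474302 0.0252297  0.09      ] [0.55082278 0.01518161 0.118     ]
[0.55082278 0.01518161] [np.float64(-124.29337836163795), np.float64(158.92915865524316)] [np.float64(0.02188346275479173), np.float64(0.027948487013141027)] 76.77746298311888
(0.5515, 0.015) [np.float64(-126.00751527444388), np.float64(159.07719591376562)] [np.float64(0.022124895153202574), np.float64(0.028645815397785056)] 74.9152888117905
(0.551, 0.016) [np.float64(-123.49770870159412), np.float64(160.63270102823614)] [np.float64(0.0226616277276623), np.float64(0.02783193054731514)] 75.86959027016974
```

The orange dot moved back clockwise and the mark went from 275.5 to 277 px on release, which fits about 1° of barrel spring-back at roughly 0.28 N m. The cap is in the dish at (241,181) in the scene view, the bystanders are in place, and the arm is clear. Handing in.

```bash
python3 -c "
from h import *
print(job_done())"
```

```text
the job is handed in; nothing more can be done
None
```

I finished the job and handed it in at about 22 s of the 69 s allowed; `job_done()` reports no verdict.

**Cap:** I lifted the dust cap off and let it go near the middle of the plywood dish. The last scene picture shows it lying there.

**Iris ring:** I gripped the blue ring at the minimum 20 N. I turned it counter-clockwise about 75° in stages, letting go and regripping four times to relieve the strain from a slight tool tilt.
- **Stop and torque:** At the stop the moment rose from about 0.12 to 0.29 N m and held steady for 0.3 s with no further rotation. Single readings ranged from 0.23 to 0.34 N m. The wrist joint's torque settled at about 0.29 N m but read up to 0.44 for a moment as it settled. I took that as the joint's own settling, since the moment readings stayed under 0.4.
- **Release:** I then let go and lifted clear. The wrist pictures before and after show the ring and orange dot turning back about 1°, as expected when the barrel springs back.

**Checks that disagreed or are uncertain:**
- **Open angle:** Measured from pictures, the mark stands 75–77° from the orange dot, while fully open is 80°. The zero position of the dot was my assumption and it was partly hidden, so I relied on the steady moment at the stop.
- **Axis position:** My estimates of the lens axis differed by about 2 mm between pictures. I centred the grip by letting the arm give way, and side forces stayed at about 2 N or less.
- **Grey rings and squeeze:** I could not read contact on the grey rings or the squeeze on the blue ring directly. I kept the fingertips about 4 mm above the lower ring, based on a touch on the bench.

In the last scene picture the spool, board and screwdriver look unmoved; I did not measure them.

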